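# Hang a hardware tray on the bench rack's rail

### The arm

A 6-joint arm with a two-finger parallel gripper is mounted at the origin on the work surface. World frame = base frame: x ahead of the robot, y to its left, z up, the work surface at z = 0. Lengths are in mm, angles in rad, forces in N, time in s.
With the tool pointing down it reaches from about 375 to 975 mm from the base axis. Payload 3.8 kg.
Tool frame: the origin (TCP) lies at the very end of the fingers, on their centre line; the grasp point (between the pads) lies 19 mm behind it; z points along the fingers, y is the direction in which the jaws open and shut (so a half turn about z gives the same grasp; the last joint's range is limited). The gripper opens to 85 mm and grips with 20 to 120 N. Pads are 22 mm wide; open, the fingers measure 114 mm over their backs; the gripper's body (76 mm by 85 mm) begins 54 mm behind the grasp point. The pads swing forward as they close: fully open they stand 13 mm farther back than shut.
Start: joints at [-1.376, 0.264, 1.604, -0, 1.274, -0.037], TCP at [155.062, -656.943, 231.28] pointing down, gripper open.
Joint ranges: [-2.63, 2.63], [-0.94, 2.18], [0.31, 2.57], [-1.31, 4.45], [0, 2.66], [-2.55, 2.55]. Speed limits (rad/s): [2.57, 2.57, 3.14, 3.14, 3.14, 3.14].

### API

Orientations are given as a rotation vector (axis times angle).
In Python, from plant import * gives the robot as it stands.
- The arm moves only by the shell command python3 -m inch 'ROWS'. ROWS is JSON, a list of rows, each a list of 5 numbers: the finger opening in m, from 0 to 0.0854, then the shift along the tool's x, y, z in m, then the turn about the tool's z in degrees. In form: [[claw, tx, ty, tz, spin], ...]. A call has 1 to 10 rows; each row shifts and turns the commanded pose from where the row before left it, along the tool's axes as they then stand; what a row does not reach is not made up. A row lasts 1/12 s, in which the tool goes at most 41.7 mm and 7.16 degrees, less where a joint would pass 70% of its speed; a pose out of reach is approached as far as the arm can. A call is refused whole if a number of a shift passes 0.0417 or a number of a turn 7.16, either way. A call with a gripper value outside its range is refused whole. The fingers move at their own pace and stop on an object; the grip force is fixed at half the most. Time passes only in rows, so rows that do not move let the fingers close. It gives the time, the measured TCP pose, the force and the opening at its end, in the units of the state.
- get_state(): the state, without advancing time (a new reading comes with each control period).
- camera(name): name is "side" or "top" or "wrist"; returns a dict with "frame" (420x560x3 uint8, red, green, blue), "fx", "fy", "cx", "cy" (pixels), "dist_coeffs" ([k1, k2, p1, p2, k3] as OpenCV has them; the pictures are not rectified), "extrinsics" (4x4, takes a point from world to camera coordinates). Camera axes: x right, y up, looking along -z (the intrinsics and any distortion apply to the point x, -y, -z); pixel columns grow to the right and rows downward; lengths in mm; the calibration is good to about 2 mm. A picture is of the moment at which its call begins. There is no depth.
- finish_job(): hands the job in, once; it reports no verdict.
The state is a dict: "clock": time; "q": joint angles; "joint_velocities": joint speeds; "effort": joint torques, N m; "tcp_pos": TCP position; "ee_rot": TCP orientation; "contact_force": force on the tool from outside, world axes, zero at the start; "moment": the same for the moment, N m; "gripper_width": finger opening in mm.
Only numpy, scipy, OpenCV 4.12 (cv2) and the standard library are available. Lean on these libraries where they do the work, as an engineer would, in place of code of your own. Each camera call takes 0.05 s, during which the arm holds its last target.

### The job

Pick up the empty plywood tray that has a steel lip along one side and hang it on the side of the low wooden rack that faces away from the robot, between the two things already hanging there. Holding it clearly tipped (about 25 degrees, its underside swung out away from the rack), hook the lip over the steel rail, pause there a moment, then swing it down until its back lies flat on the rack's stop board, and let go. Leave the other things on the bench where they are.

Things in the scene. Friction and masses are not known exactly. Their poses are not given: they have to be found in the camera images.
- tray_grip (a point): Grasp point of the loose plywood tray with the steel lip (about 0.3 kg): middle of its carrying board, 94 mm above the underside. The upright board, 12 mm thick (x), 98 mm long (y), crosses the tray's middle; its top is 115 mm above the underside, 45 mm above the walls. Tray axes: z up, -x towards the lip (the back). Starts upright on the bench, lip roughly towards the robot.
- tray_lip (a point): Same tray: middle of the ceiling of the steel lip's downward-open channel, 59 mm behind (-x) and 24 mm below tray_grip. Channel 18 mm wide in x (9 mm each way, from the back wall to a down-turned strip), 18 mm deep, 80 mm long in y; strip 3 mm thick, plate above 4 mm. Axes as the tray.
- rail_mid (a point): Middle of the rack's rail, on its axis, 150 mm above the bench: round steel bar, 12 mm diameter, along the rack's y, 342 mm free between two uprights (18 mm wide, 168 mm high). +x is the side where things hang, facing away from the robot; z up. Fixed; place and yaw vary.
- tray: The same tray, origin in the middle of its underside: open-topped, 100 mm (x) by 110 mm (y), walls 6 mm thick and 70 mm high. When it hangs flat, its axes point as the rack's, its back wall (x = -50) lies on the stop board, the lip's strip touches the rail from behind, and the rail's axis is at x = -62, z = 64 mm in this frame.
- rack: The fixed wooden rack; origin on the bench under the rail's middle, axes as rail_mid. Dark wooden stop board under the rail over its full length: 76 to 118 mm above the bench, front face at x = +12 mm, back face x = 0. Foot board 150 mm (x) by 380 mm (y), 18 mm thick, centred on the origin.
- pencil_box: Small plywood box with pencils, fixed to the rail near one end (which end varies), 46 mm wide along the rail, reaching 68 mm in front of the rail, from 72 mm below to 20 mm above it. Origin on the rail's axis, in the middle of its width; axes as the rack. The two hanging things are about 268 mm apart between centres, leaving about 220 mm free.
- chisel_block: Wooden block with two chisels, fixed to the rail near the other end, 46 mm wide, reaching 58 mm in front of the rail, from 95 mm below to 23 mm above it. Origin on the rail's axis, in the middle of its width; axes as the rack.
- plain_tray: A loose tray of the same size and make, with a carrying board but no lip: leave it. It stands beside the tray with the lip; which is which varies. Origin: middle of its underside.
- cup: Paper cup with black lid, 82 mm across, 116 mm high; leave it. Origin: middle of its underside.
- hammer: Hammer lying on the bench; leave it. Origin under its middle.
- driver: Screwdriver lying on the bench; leave it. Origin under its middle.
- glue: White bottle, 60 mm across, 160 mm high; leave it. Origin: middle of its underside.
- offcut: Flat piece of wood, 110 x 45 x 22 mm; leave it. Origin: middle of its underside.
- wedge_block: Wood block, 60 x 40 x 35 mm; leave it. Origin: middle of its underside.
Things that resemble listed ones, but are neither listed nor needed, are in the scene too. Leave any purple look-alike of the tray alone.

How it is judged (in metres and radians):
On the way:
1. the lip is over the rail, between the two hanging things, while the tray is still tipped at least 10 degrees, underside out (x of tray_lip in the frame of rail_mid between -0.014 and 0.014 m and z of tray_lip in the frame of rail_mid between -0.002 and 0.014 m and y of tray_lip in the frame of rail_mid between -0.06 and 0.06 m and angle between tray_grip's own z axis and vertical above 0.175 rad and x of tray_grip in the frame of rail_mid above 0.02 m and z of tray_grip in the frame of rail_mid above 0.035 m), for 0.2 s.
At the end, for the whole second after the job is handed in: The tray hangs at rest from the rail by its lip (rail fully up in the channel, within 4 mm), on the far side of the rack between the two hanging things (its middle within 60 mm of the rail's middle), upright within 3.4 degrees and square to the rack within 4.6 degrees, released (x of tray_lip in the frame of rail_mid between -0.003 and 0.01 m and z of tray_lip in the frame of rail_mid between 0.002 and 0.01 m and y of tray_lip in the frame of rail_mid between -0.06 and 0.06 m and angle between tray_grip's own z axis and vertical below 0.06 rad and angle between the x axis of tray_grip and the x axis of rail_mid, either way round below 0.08 rad and x of tray_grip in the frame of rail_mid above 0.05 m and linear speed of tray below 0.02 m/s); the robot touches nothing.
It fails at once if another thing on the bench is moved by more than 30 mm (distance of any of plain_tray, cup, hammer, driver, glue, offcut, wedge_block from where it was at the start of the episode above 0.03 m).
It also fails if it takes over 46 s, if anything falls off the work surface, if the arm or the gripper's body presses on something with over 40 N, if the wrist force passes 120 N, or if a joint passes its speed limit or range.

## Working session

There is one attempt and no reset: what is moved stays moved. The work goes in short steps, Python scripts to look and compute and a shell command to move; the robot and the scene stay as the last step left them, time stands still between calls to the robot, and variables do not carry over. Pictures are saved under pics/ and viewed, and the job is handed in when it is done.

```bash
ls -la; mkdir -p pics; python3 - <<'E'
from plant import *
import cv2
s=get_state();print(s)
for n in("side","top","wrist"):
    c=camera(n);cv2.imwrite(f"pics/{n}0.png",c["frame"][:,:,::-1]);print(n,c["fx"],c["fy"],c["cx"],c["cy"],c["dist_coeffs"],c["extrinsics"])
E
```

```text
total 12
drwxr-xr-x  3 agent agent 4096 Dec  7 14:59 .
drwxr-xr-x 23 root  root  4096 Dec  7 14:59 ..
drwxr-xr-x  2 agent agent 4096 Dec  7 14:59 pics
{'clock': 0.0, 'q': array([-1.37589604e+00,  2.64767580e-01,  1.60541564e+00,  2.02954716e-05,
        1.27370422e+00, -3.68798305e-02]), 'joint_velocities': array([-2.66785763e-04,  7.06127900e-05, -9.50626422e-04, -1.01123056e-03,
       -7.54216206e-05, -3.11305553e-05]), 'effort': array([-7.14300004e-04, -5.15111732e+01, -3.67309964e+01,  5.58386796e-05,
        1.28647467e-02,  3.46294462e-05]), 'tcp_pos': array([ 154.92643663, -656.20544088,  229.9298309 ]), 'ee_rot': array([-3.11824693e+00, -3.62990953e-01,  2.53944561e-04]), 'contact_force': array([-0.78354392,  0.6383928 , -0.06292943]), 'moment': array([-0.02940711,  0.02189601,  0.00918392]), 'gripper_width': 85.4890183856188}
side 443.1900606255148 443.1900606255148 279.6659623499021 205.84145670024046 [-0.08083261  0.          0.          0.          0.        ] [[-9.60951150e-01 -2.76697712e-01 -3.35618490e-03  5.81685387e+02]
 [ 1.37397037e-01 -4.87627635e-01  8.62172456
[... 273 characters left out ...]
        0.        ] [[-7.23451403e-03 -9.99878531e-01 -1.38052263e-02  9.21466961e+01]
 [ 9.96803974e-01 -8.30926945e-03  7.94530839e-02 -5.80980971e+02]
 [-7.95581442e-02 -1.31863000e-02  9.96743008e-01 -1.31534179e+03]
 [ 0.00000000e+00  0.00000000e+00  0.00000000e+00  1.00000000e+00]]
wrist 343.30374369848784 343.30374369848784 284.13088662243103 209.6992470567553 [-0.05047557  0.          0.          0.          0.        ] [[ 2.30042153e-01 -9.73177120e-01 -2.62696325e-03 -6.75015232e+02]
 [ 9.24710736e-01  2.19425227e-01 -3.11066913e-01  3.98299433e+01]
 [ 3.03299624e-01  6.91293213e-02  9.50384383e-01 -3.80682354e+02]
 [ 0.00000000e+00  0.00000000e+00  0.00000000e+00  1.00000000e+00]]
```

View pictures.

View pics/side0.png

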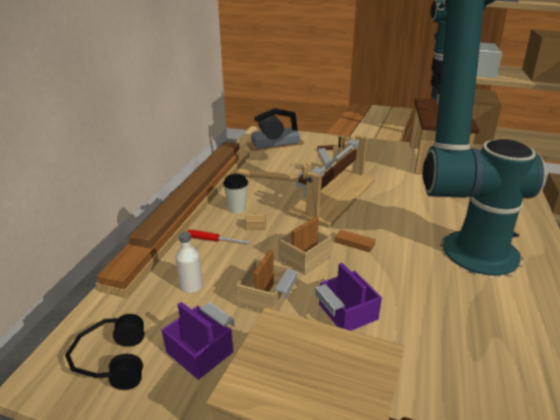

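View pics/top0.png

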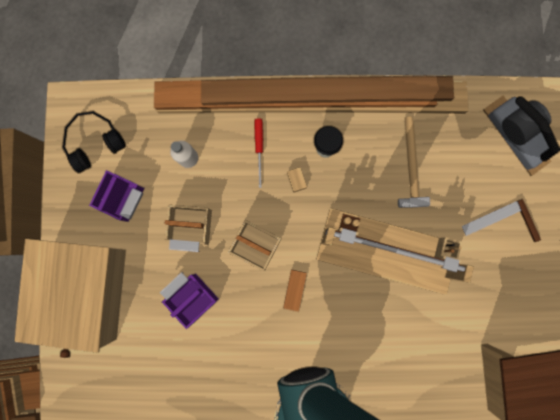

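View pics/wrist0.png

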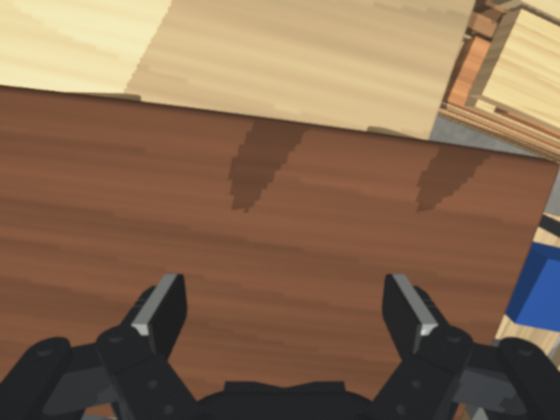

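```bash
cat > h.py <<'E'
import numpy as np, cv2, json
from scipy.optimize import least_squares
from scipy.spatial.transform import Rotation as R
F=np.diag([1,-1,-1.])
def save(c,fn):
    np.savez(fn,**{k:np.array(v) for k,v in c.items()})
def load(fn): return dict(np.load(fn))
def K(c): return np.array([[c["fx"],0,c["cx"]],[0,c["fy"],c["cy"]],[0,0,1.]])
def proj(c,P):
    E=c["extrinsics"]; Rm=F@E[:3,:3]; t=F@E[:3,3]
    return cv2.projectPoints(np.float64(P).reshape(-1,1,3),cv2.Rodrigues(Rm)[0],t,K(c),np.float64(c["dist_coeffs"]))[0].reshape(-1,2)
def ray(c,uv):
    E=c["extrinsics"];Rm=F@E[:3,:3];t=F@E[:3,3]
    n=cv2.undistortPoints(np.float64(uv).reshape(-1,1,2),K(c),np.float64(c["dist_coeffs"])).reshape(-1,2)
    d=np.c_[n,np.ones(len(n))]@Rm; return -Rm.T@t,d/np.linalg.norm(d,axis=1)[:,None]
def onz(c,uv,z):
    o,d=ray(c,uv);return o+d*((z-o[2])/d[:,2])[:,None]
def tri(obs): # [(c,uv),...] -> point, residual mm
    A=np.zeros((3,3));b=np.zeros(3);L=[]
    for c,uv in obs:
        o,d=ray(c,[uv]);M=np.eye(3)-np.outer(d[0],d[0]);A+=M;b+=M@o;L.append((o,M))
    X=np.linalg.solve(A,b);return X,[np.linalg.norm(M@(X-o)) for o,M in L]
def crop(c,x0,y0,x1,y1,s,fn):
    im=np.asarray(c["frame"])[y0:y1,x0:x1,::-1]
    im=cv2.resize(im,None,fx=s,fy=s,interpolation=cv2.INTER_CUBIC)
    step=10 if s>=5 else 20
    for u in range((x0//step+1)*step,x1,step):
        X=int((u-x0)*s);cv2.line(im,(X,0),(X,6),(0,0,255),1);cv2.putText(im,str(u),(X-12,18),0,.4,(0,0,255),1)
    for v in range((y0//step+1)*step,y1,step):
        Y=int((v-y0)*s);cv2.line(im,(0,Y),(6,Y),(0,0,255),1);cv2.putText(im,str(v),(8,Y+4),0,.4,(0,0,255),1)
    cv2.imwrite(fn,im)
E
python3 - <<'E'
from plant import *
from h import *
for n in("side","top"):
    c=camera(n);save(c,f"{n}.npz")
c=load("top.npz");s=load("side.npz")
crop(c,150,190,290,280,5.5,"pics/t_tray.png")
crop(c,310,195,480,300,4.6,"pics/t_rack.png")
crop(s,220,205,350,320,5,"pics/s_tray.png")
crop(s,285,130,385,225,6,"pics/s_rack.png")
E
```

```text
(no output)
```

View pics/t_tray.png

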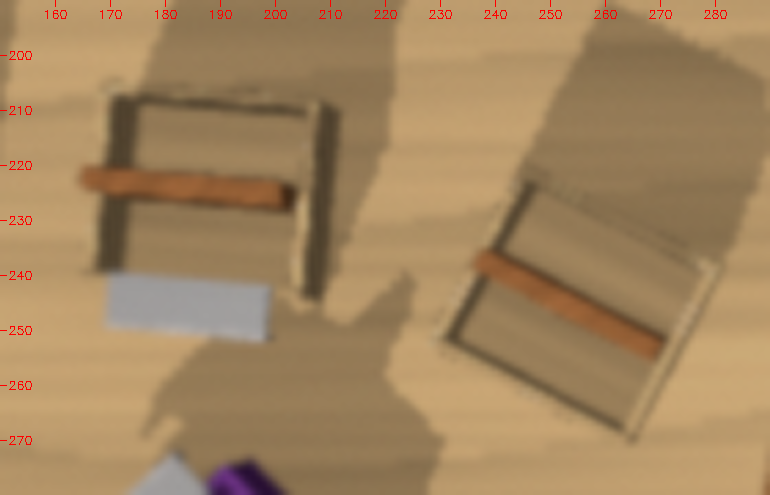

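View pics/t_rack.png

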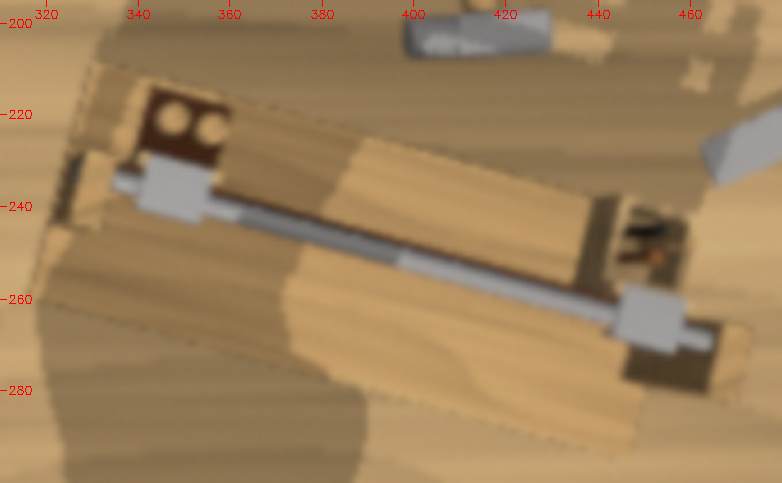

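View pics/s_tray.png

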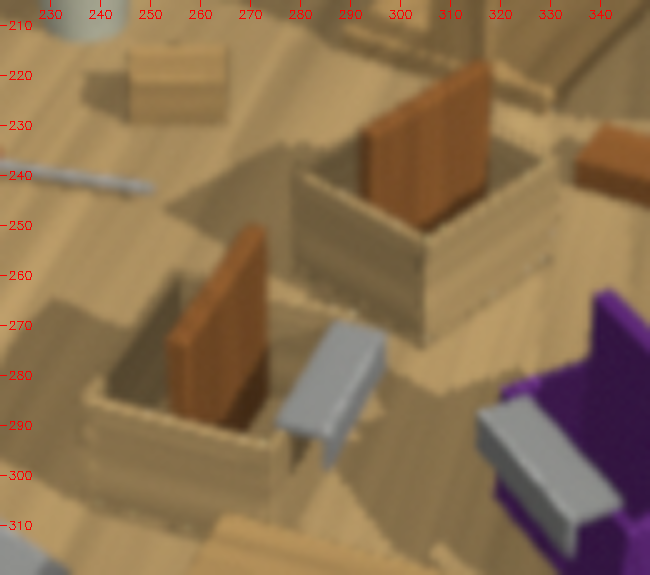

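View pics/s_rack.png

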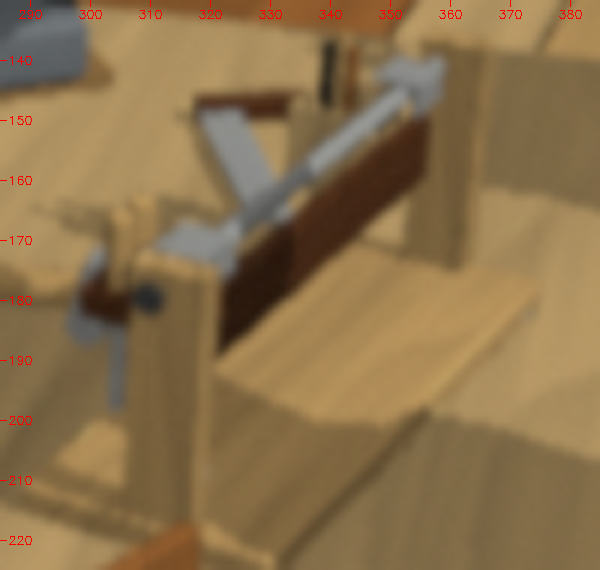

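```bash
cat > fit1.py <<'E'
from h import *
T=load("top.npz");S=load("side.npz")
for c in(T,S):print("cam",np.round(-c["extrinsics"][:3,:3].T@c["extrinsics"][:3,3]))
lip=[(-50,40,74),(-50,-40,74),(-71,-40,74),(-71,40,74)]
rim=[(50,55,70),(50,-55,70),(-50,-55,70),(-50,55,70)]
bd=[(6,49,115),(-6,49,115),(6,-49,115),(-6,-49,115)]
tray=[(T,lip,[(169.5,239.5),(199,242.5),(198.5,251.5),(169.5,249)]),
(T,rim,[(168.5,207),(208.5,208.5),(205.5,244),(166.5,239.5)]),
(T,bd,[(165,220.5),(165,224.5),(201,223),(201,227.5)]),
(S,lip,[(276,288),(287,269.5),(297,272),(286.5,291.5)]),
(S,[rim[0],rim[3]],[(238,285),(275,293.5)]),
(S,bd,[(253.5,272),(257.5,274.5),(268,250),(273,252)])]
rack=[(T,[(0,171,150),(0,-171,150),(-75,190,18),(75,190,18),(-75,-190,18)],[(335,234.1),(464.8,269.3),(317.6,259.6),(330,208.5),(444.8,293.9)]),
(S,[(-75,190,18),(-75,-190,18)],[(330.8,223.3),(374.7,178.3)])]
def W(p,P):
    a=p[3];return np.array(P,float)@np.array([[np.cos(a),np.sin(a),0],[-np.sin(a),np.cos(a),0],[0,0,1]])+p[:3]
def res(p,D): return np.concatenate([(proj(c,W(p,P))-np.array(o)).ravel() for c,P,o in D])
for nm,D,p0 in(("tray",tray,[580,290,0,0]),("rack",rack,[540,-100,0,0])):
    r=least_squares(res,p0,args=(D,),loss="soft_l1")
    print(nm,np.round(r.x[:3],1),"yaw deg",np.rad2deg(r.x[3]))
    for c,P,o in D:print(np.round(proj(c,W(r.x,P))-np.array(o),1).tolist())
    if nm=="tray":
        print("grip",W(r.x,[(0,0,94)]),"lip",W(r.x,[(-59,0,70)]))
        print("tri lip corners",[np.round(tri([(T,a),(S,b)])[0],0).tolist() for a,b in zip(tray[0][2],tray[3][2])])
        print("tri board",[np.round(tri([(T,a),(S,b)])[0],0).tolist() for a,b in zip(tray[2][2],tray[5][2])])
    else:
        print("rail line chk side",proj(S,W(r.x,[(0,y,150) for y in range(171,-172,-57)])).round(1).tolist(),"picked (324.2,168)-(351.7,146.3)")
        print("rail ends",W(r.x,[(0,171,150),(0,0,150),(0,-171,150)]))
E
python3 fit1.py
```

```text
cam [ 475.   70. 1358.]
cam [ 274. 1141.  756.]
tray [545.5 346.7  -3.1] yaw deg -4.5048484649245175
[[0.8, 2.1], [0.5, 1.3], [0.3, 0.1], [0.1, 0.4]]
[[-0.1, -2.3], [-0.2, -1.0], [-0.3, 0.3], [-1.3, 1.8]]
[[-0.1, -0.7], [-0.5, -0.1], [0.7, -0.5], [0.4, -0.4]]
[[1.1, 1.8], [1.7, -0.1], [-0.2, -0.7], [-0.9, 0.4]]
[[-2.7, 0.1], [-0.2, 1.7]]
[[-0.8, 0.9], [0.0, -0.5], [0.6, -0.8], [0.2, -1.8]]
grip [[545.46972329 346.73344846  90.87186554]] lip [[486.65199253 351.36751238  66.87186554]]
tri lip corners [[503.0, 391.0, 76.0], [496.0, 312.0, 71.0], [471.0, 313.0, 69.0], [477.0, 392.0, 72.0]]
tri board [[554.0, 394.0, 114.0], [543.0, 395.0, 110.0], [547.0, 300.0, 111.0], [535.0, 300.0, 108.0]]
rack [ 467.4 -211.4   -6.3] yaw deg -15.523430233973688
[[-0.1, 0.2], [-0.5, -0.4], [-0.6, 0.4], [0.6, -0.2], [2.6, 0.9]]
[[-0.9, 1.3], [-0.2, -1.0]]
rail line chk side [[312.8, 178.4], [321.2, 171.4], [329.2, 164.8], [336.7, 158.6], [343.8, 152.7], [350.5, 147.2], [356.8, 142.0]] picked (324.2,168)-(351.7,146.3)
rail ends [[ 513.19917877  -46.59461249  143.65916383]
 [ 467.43403568 -211.35671881  143.65916383]
 [ 421.6688926  -376.11882513  143.65916383]]
```

The plywood tray with the steel lip is at top (187,228), with its lip at (184,245). Lookalikes are the plain tray at (255,245), which has no lip, and the purple ones at (118,196) and (189,300). The rail runs from (335,234) to (465,269) in the top view. The rough fit is tray at (545,347), yaw −4.5°, and rail middle at (467,−211), yaw −15.5°. I'll refine both with the wrist camera.

The move command can't tilt the tool. My plan is to pinch a side wall near the front, with the jaws along tray y, so the tray can be tipped about the jaw axis by pulling its back against the rail.

```bash
cat > d.py <<'E'
import sys
from plant import *
from h import *
s=get_state();M=R.from_rotvec(s["ee_rot"]).as_matrix();p=s["tcp_pos"]
print("t %.2f tcp %s yaw %.1f tilt %.1f w %.1f F %s q %s"%(s["clock"],p.round(1),np.rad2deg(np.arctan2(M[1,0],M[0,0])),np.rad2deg(np.arccos(-M[2,2])),s["gripper_width"],s["contact_force"].round(1),s["q"].round(2)))
if len(sys.argv)>3:
    t=np.array(list(map(float,sys.argv[1:4])))
    if len(sys.argv)>4:
        a=np.deg2rad(float(sys.argv[4]));X=np.array([[np.cos(a),np.sin(a),0],[np.sin(a),-np.cos(a),0],[0,0,-1]]).T
        print("spin",np.rad2deg(np.arctan2(M[1,0],M[0,0]))-float(sys.argv[4]))
    else:X=M
    print("delta tool mm",(X.T@(t-p)).round(1))
E
python3 -m inch '[[0.0854,0,0,-0.03,6],[0.0854,0,0,-0.03,6],[0.0854,0,0,-0.03,6],[0.0854,0.03,0,0,0],[0.0854,0.04,0,0,0],[0.0854,0.04,0,0,0]]'
python3 d.py 420 -300 320 -4.5
```

```text
clock: 0.75
tcp_pos: [264.9, -666.7, 323.1]
ee_rot: [3.136, -0.133, 0.001]
contact_force: [-0.1, 0.0, -0.8]
gripper_width: 85.3
t 0.75 tcp [ 264.9 -666.7  323.1] yaw -4.9 tilt 0.2 w 85.3 F [-0.1  0.  -0.8] q [-1.23  0.31  1.39 -0.    1.45  0.43]
spin -0.37207036444323016
delta tool mm [ 125.8 -377.8    3.1]
```

```bash
python3 -m inch '[[0.0854,0.013,-0.038,0,0],[0.0854,0.013,-0.038,0,0],[0.0854,0.013,-0.038,0,0],[0.0854,0.013,-0.038,0,0],[0.0854,0.013,-0.038,0,0],[0.0854,0.013,-0.038,0,0],[0.0854,0.013,-0.038,0,0],[0.0854,0.013,-0.038,0,0],[0.0854,0.013,-0.038,0,0],[0.0854,0.013,-0.038,0,0]]'
cat > wp.py <<'E'
import sys
from plant import *
from h import *
c=camera("wrist");save(c,sys.argv[1]+".npz");cv2.imwrite("pics/"+sys.argv[1]+".png",c["frame"][:,:,::-1])
print("cam",(-c["extrinsics"][:3,:3].T@c["extrinsics"][:3,3]).round(1))
E
python3 wp.py w1; python3 d.py 460 0 320 -4.5
```

```text
clock: 1.58
tcp_pos: [425.8, -296.1, 321.4]
ee_rot: [3.139, -0.13, 0.001]
contact_force: [0.5, 0.1, 1.2]
gripper_width: 84.9
cam [ 506.5 -303.7  463.7]
t 1.63 tcp [ 428.5 -289.6  321.5] yaw -4.5 tilt 0.4 w 85.3 F [1.5 4.9 0.4] q [-0.65 -0.08  1.81  0.01  1.41  1.  ]
spin -0.0024733322733858643
delta tool mm [   8.7 -291.2    1.5]
```

View pics/w1.png

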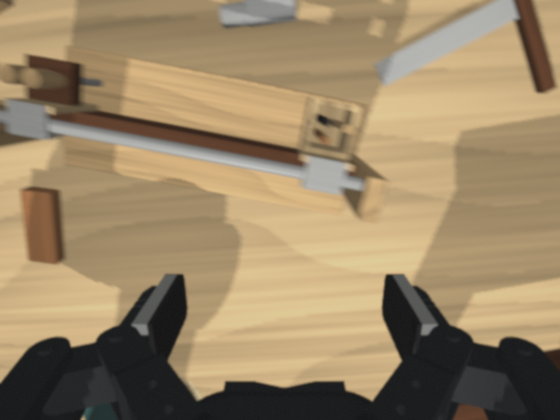

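```bash
python3 -m inch '[[0.0854,0.002,-0.035,0,0],[0.0854,0.002,-0.035,0,0],[0.0854,0.002,-0.035,0,0],[0.0854,0.002,-0.035,0,0],[0.0854,0,0,0,0],[0.0854,0,0,0,0]]'
python3 wp.py w2; python3 - <<'E'
from h import *
for n in("w1","w2"):
    c=load(n+".npz");crop(c,0 if n=="w1" else 60,40 if n=="w1" else 60,400 if n=="w1" else 460,240 if n=="w1" else 260,2,"pics/%sc.png"%n)
E
```

```text
clock: 2.13
tcp_pos: [445.2, -157.8, 321.5]
ee_rot: [3.139, -0.123, 0.001]
contact_force: [-0.5, -0.9, 0.1]
gripper_width: 86.1
cam [ 525.9 -165.1  463.8]
```

View pics/w1c.png

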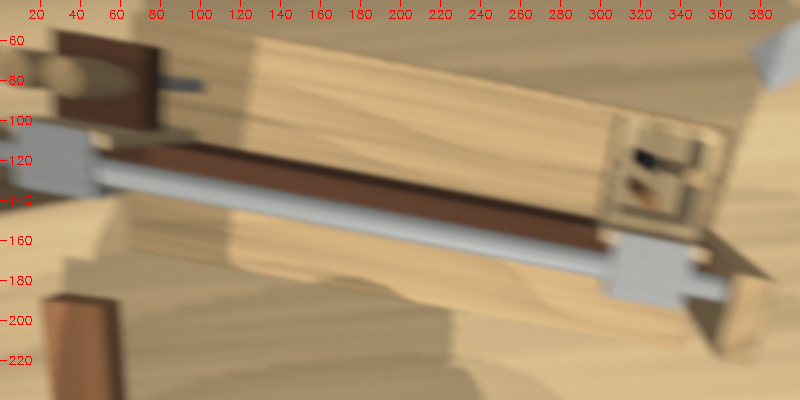

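View pics/w2.png

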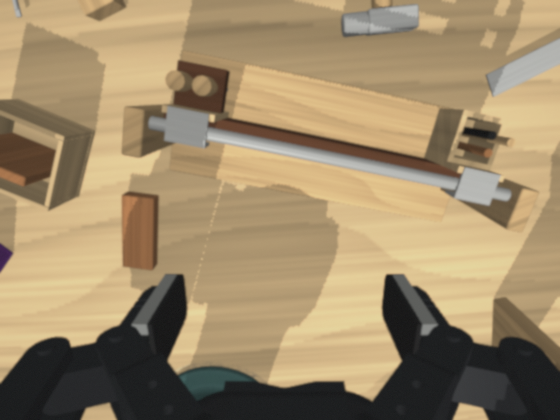

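```bash
python3 - <<'E'
from h import *
c=load("w2.npz");crop(c,110,50,340,230,3.4,"pics/w2a.png");crop(c,330,80,550,240,3.6,"pics/w2b.png")
E
```

```text
(no output)
```

View pics/w2a.png

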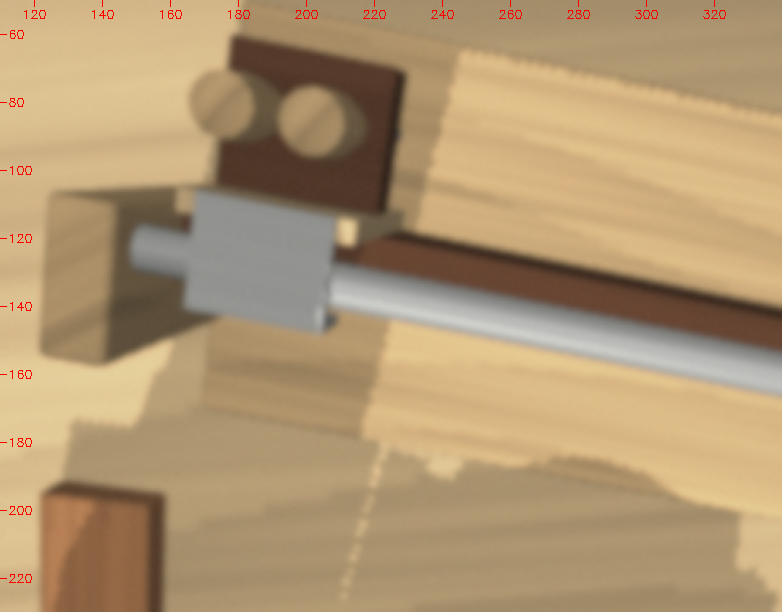

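View pics/w2b.png

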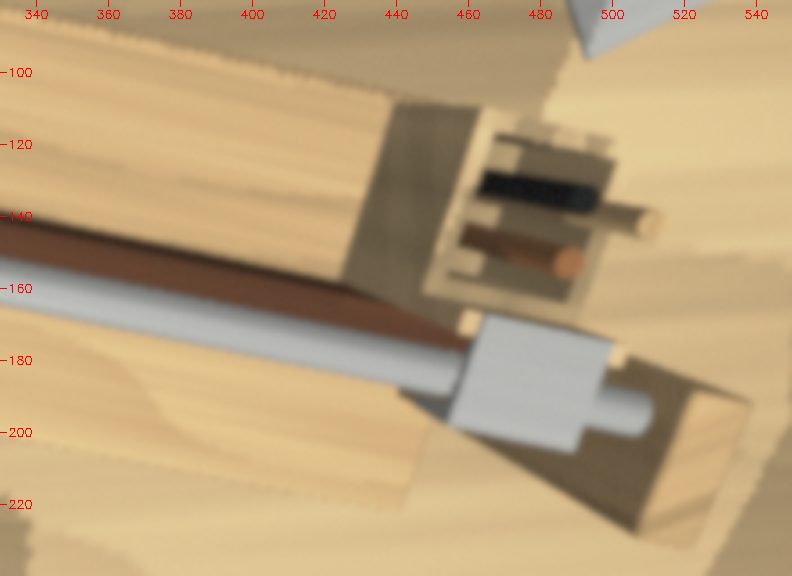

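```bash
cat > fit2.py <<'E'
from h import *
T=load("top.npz");S=load("side.npz");A=load("w1.npz");B=load("w2.npz")
def W(p,P):
    a=p[3];return np.array(P,float)@np.array([[np.cos(a),np.sin(a),0],[-np.sin(a),np.cos(a),0],[0,0,1]])+p[:3]
E2=[(0,171,150),(0,-171,150)]
pts=[(T,E2,[(335,234.1),(464.8,269.3)],1),(B,E2,[(148.5,122.5),(510,194.5)],.5),(A,[E2[1]],[(362,185.5)],.3)]
lines=[(S,(324.2,168),(351.7,146.3),1),(A,(100,127),(300,170.5),.3),(B,(207,134),(455,183),.5)]
def res(p,wt=True):
    r=[((proj(c,W(p,P))-np.array(o))*(w if wt else 1)).ravel() for c,P,o,w in pts]
    for c,a,b,w in lines:
        q=proj(c,W(p,[(0,120,150),(0,-120,150)]));n=np.array([-(q[1]-q[0])[1],(q[1]-q[0])[0]]);n/=np.linalg.norm(n)
        r.append(np.array([(np.array(a)-q[0])@n,(np.array(b)-q[0])@n])*(w if wt else 1))
    return np.concatenate(r)
r=least_squares(res,[467,-211,0,-.27]);print("free z",r.x[:3].round(1),np.rad2deg(r.x[3]).round(2),res(r.x,False).round(1).tolist())
f=lambda p:res([p[0],p[1],0,p[2]]);r=least_squares(f,[467,-211,-.27]);print("z0",r.x[:2].round(1),np.rad2deg(r.x[2]).round(2),res([r.x[0],r.x[1],0,r.x[2]],False).round(1).tolist())
print("tri rail ends",[tri([(T,a),(B,b)]) for a,b in zip(pts[0][2],pts[1][2])])
E
python3 fit2.py; python3 d.py 460 150 320 -4.5
```

```text
free z [ 468.7 -209.3    0.6] -15.71 [-0.6, -0.6, -0.4, -0.5, 2.6, 0.0, -2.4, -0.1, 4.0, -0.4, 1.0, 1.4, -7.7, -1.9, 0.7, -0.4]
z0 [ 468.6 -209.4] -15.71 [-0.6, -0.6, -0.5, -0.5, 2.9, 0.0, -2.7, -0.2, 3.9, -0.5, 0.8, 1.3, -7.6, -1.8, 0.7, -0.3]
tri rail ends [(array([514.36350001, -45.38582475, 157.81166364]), [np.float64(1.0980224055953682), np.float64(1.098022405595396)]), (array([ 421.63559748, -375.51779764,  150.82680091]), [np.float64(0.8492549338494639), np.float64(0.8492549338492666)])]
t 2.18 tcp [ 445.1 -159.   321.4] yaw -4.6 tilt 0.1 w 85.6 F [-0.7 -0.6  0.7] q [-0.4  -0.17  1.89 -0.    1.42  1.26]
spin -0.10703412159931514
delta tool mm [  -9.4 -309.2    1.4]
```

```bash
python3 -m inch '[[0.0854,0,-0.041,0,0],[0.0854,0,-0.041,0,0],[0.0854,0,-0.041,0,0],[0.0854,0,-0.041,0,0],[0.0854,0,-0.041,0,0],[0.0854,0,-0.041,0,0],[0.0854,0,-0.041,0,0],[0.0854,0,-0.041,0,0],[0.0854,0,-0.041,0,0],[0.0854,0,-0.041,0,0]]'
python3 -m inch '[[0.0854,0,-0.03,0,0],[0.0854,0,0,0,0],[0.0854,0,0,0,0]]'
python3 wp.py w3; python3 d.py 470 400 320 -4.5
python3 -m inch '[[0.0854,0,-0.04,0,0],[0.0854,0,-0.04,0,0],[0.0854,0,-0.03,0,0],[0.0854,0,0,0,0],[0.0854,0,0,0,0]]'
python3 wp.py w4; python3 d.py
```

```text
clock: 3.02
tcp_pos: [479.8, 250.0, 321.2]
ee_rot: [3.138, -0.133, 0.001]
contact_force: [0.5, -1.1, -0.1]
gripper_width: 85.3
clock: 3.27
tcp_pos: [482.1, 279.3, 320.5]
ee_rot: [3.138, -0.128, -0.001]
contact_force: [0.1, -0.4, 1.3]
gripper_width: 85.2
cam [563.  272.  462.8]
t 3.32 tcp [482.  278.3 320.6] yaw -4.7 tilt 0.1 w 85.4 F [-0.3 -0.8  1.1] q [ 0.48 -0.    1.74 -0.    1.41  2.13]
spin -0.24515251900869117
delta tool mm [ -21.5 -120.3    0.6]
clock: 3.73
tcp_pos: [491.1, 387.9, 320.8]
ee_rot: [3.137, -0.13, -0.001]
contact_force: [-0.7, -0.8, -0.2]
gripper_width: 85.1
cam [571.9 380.5 463.1]
t 3.78 tcp [491.  387.1 321. ] yaw -4.8 tilt 0.1 w 85.6 F [-0.1 -0.2  0.4] q [ 0.63  0.13  1.6  -0.    1.41  2.28]
```

View pics/w3.png

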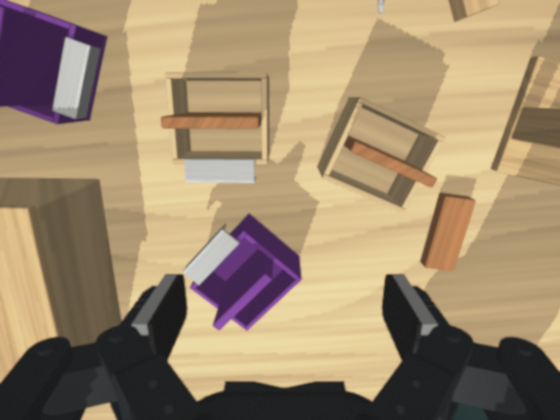

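View pics/w4.png

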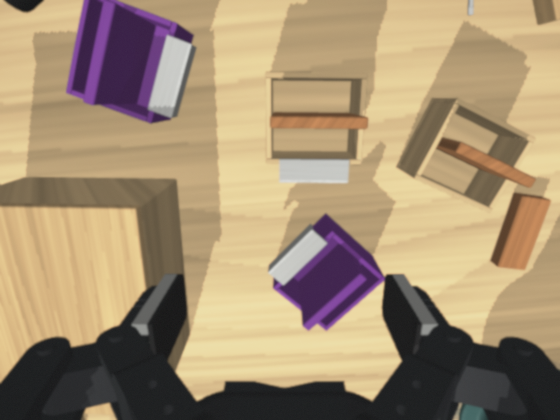

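```bash
python3 - <<'E'
from h import *
c=load("w3.npz");crop(c,150,60,290,200,5,"pics/w3c.png");c=load("w4.npz");crop(c,250,55,390,195,5,"pics/w4c.png")
E
```

View pics/w3c.png

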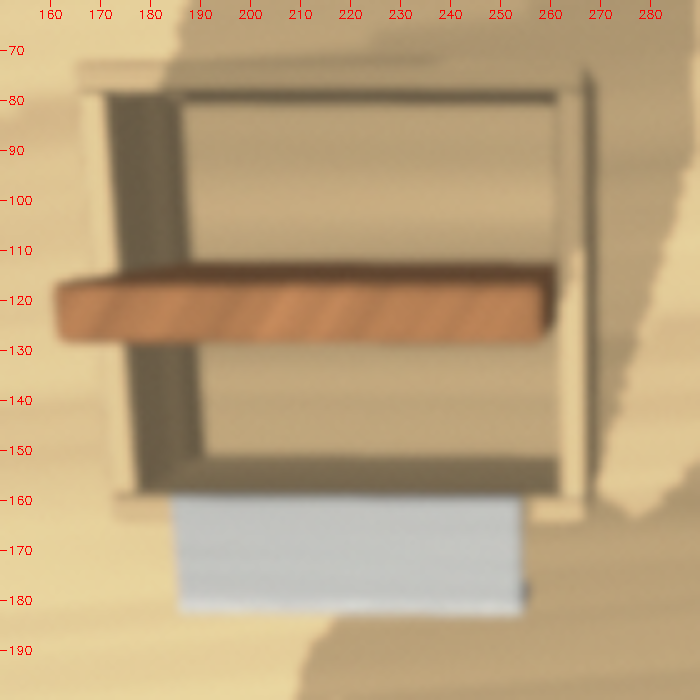

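View pics/w4c.png

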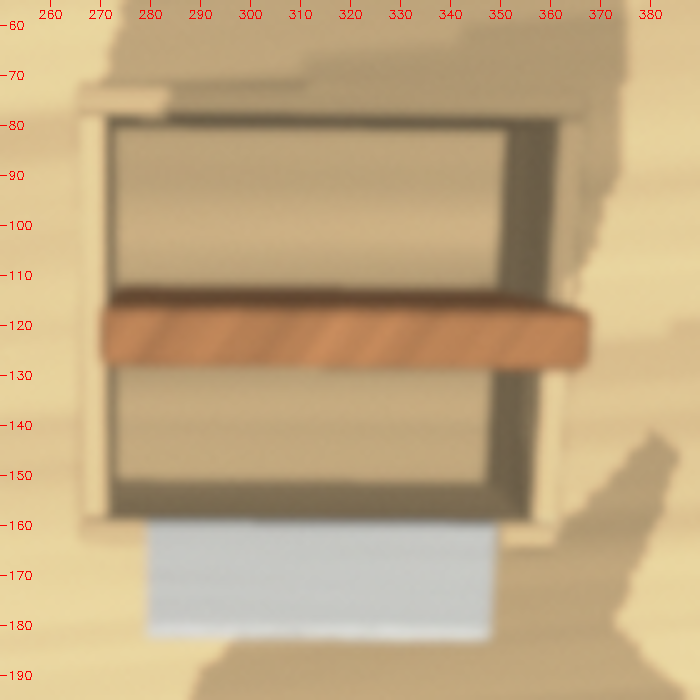

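```bash
cat > fit3.py <<'E'
from h import *
A=load("w3.npz");B=load("w4.npz")
P=[(50,55,70),(50,-55,70),(-50,55,70),(-50,-55,70),(-71,40,74),(-71,-40,74),(-44,40,74),(-44,-40,74),(6,49,115),(-6,49,115),(6,-49,115),(-6,-49,115)]
a=[(165,73),(267,73),(172.5,164),(267,164),(186,182.5),(254.5,182.5),(184,158.5),(253.5,158.5),(161,116.5),(162.5,128),(259,116),(258.5,128.5)]
b=[(266,72),(366,75),(266,163.5),(361,164),(279,182),(348.5,182),(279,159),(349.5,159),(270.5,116),(271,127.5),(367.5,117),(367.5,128.5)]
def W(p,P):
    t=p[3];return np.array(P,float)@np.array([[np.cos(t),np.sin(t),0],[-np.sin(t),np.cos(t),0],[0,0,1]])+p[:3]
def res(p):return np.concatenate([(proj(A,W(p,P))-a).ravel(),(proj(B,W(p,P))-b).ravel()])
r=least_squares(res,[545,347,0,0],loss="soft_l1");print(r.x[:3].round(1),np.rad2deg(r.x[3]).round(2))
print(res(r.x).reshape(2,-1,2).round(1).tolist())
print("tri z",[tri([(A,x),(B,y)])[0].round(0).tolist() for x,y in zip(a,b)])
print("grasp pts (33,+-52,65)",W(r.x,[(33,52,65),(33,-52,65)]).round(1))
E
python3 fit3.py
```

```text
[545.6 347.5  -3.1] -5.08
[[[0.6, -0.5], [-0.3, -0.5], [0.8, -0.5], [0.3, -0.1], [0.5, -0.7], [-0.0, -0.3], [0.7, 0.5], [0.5, 0.8], [-0.4, -0.3], [-0.7, 0.5], [-0.2, 0.4], [0.5, 0.2]], [[-0.4, 0.0], [1.0, -1.9], [0.4, -0.1], [-0.4, 0.1], [0.2, -0.1], [-1.2, 0.3], [0.2, -0.0], [-0.7, 0.4], [-0.8, -0.1], [-1.2, 0.7], [0.7, -0.2], [-0.2, 0.5]]]
tri z [[600.0, 397.0, 71.0], [590.0, 288.0, 62.0], [501.0, 407.0, 69.0], [491.0, 297.0, 70.0], [478.0, 394.0, 72.0], [472.0, 313.0, 76.0], [506.0, 391.0, 73.0], [500.0, 312.0, 76.0], [556.0, 395.0, 113.0], [545.0, 395.0, 113.0], [547.0, 298.0, 109.0], [536.0, 299.0, 114.0]]
grasp pts (33,+-52,65) [[583.  396.3  61.9]
 [573.8 292.7  61.9]]
```

```bash
python3 d.py 577.1 396.9 47 -5.1
```

```text
t 3.78 tcp [491.  387.1 321. ] yaw -4.8 tilt 0.1 w 85.6 F [-0.1 -0.2  0.4] q [ 0.63  0.13  1.6  -0.    1.41  2.28]
spin 0.3011278571374607
delta tool mm [ 84.9 -17.4 274. ]
```

```bash
python3 -m inch '[[0.04,0.034,-0.007,0,0.3],[0.04,0.034,-0.007,0.02,0],[0.04,0.017,-0.003,0.04,0],[0.04,0,0,0.041,0],[0.04,0,0,0.041,0],[0.04,0,0,0,0],[0.04,0,0,0,0]]'
python3 wp.py w5; python3 d.py 577.1 396.9 47 -5.1
```

```text
clock: 4.37
tcp_pos: [574.2, 395.0, 178.0]
ee_rot: [3.134, -0.141, -0.009]
contact_force: [0.5, -0.4, -0.7]
gripper_width: 40.3
cam [655.8 387.4 319.9]
t 4.42 tcp [576.1 396.9 182. ] yaw -5.1 tilt 0.0 w 40.1 F [0.4 0.6 0.8] q [ 0.57  0.34  1.6  -0.    1.2   2.23]
spin -0.025236242304278456
delta tool mm [ 1.00e+00 -1.00e-01  1.35e+02]
```

View pics/w5.png

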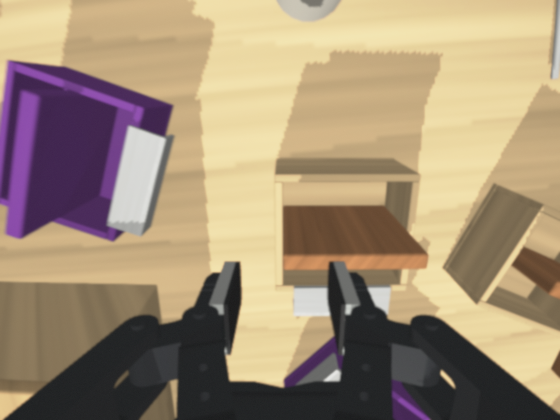

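```bash
python3 -m inch '[[0.04,0.001,0,0.035,0],[0.04,0,0,0.035,0],[0.04,0,0,0.02,0],[0.04,0,0,0.015,0],[0.04,0,0,0,0]]'
python3 -m inch '[[0.04,0,0,0.015,0],[0.04,0,0,0.01,0],[0.04,0,0,0.005,0],[0.04,0,0,0,0],[0.04,0,0,0,0]]'
python3 wp.py w6; python3 d.py 577.1 396.9 47 -5.1
```

```text
clock: 4.83
tcp_pos: [576.6, 398.1, 76.0]
ee_rot: [3.138, -0.138, -0.001]
contact_force: [-1.0, 0.3, -0.4]
gripper_width: 40.1
clock: 5.25
tcp_pos: [576.7, 398.7, 46.2]
ee_rot: [-3.139, 0.137, 0.0]
contact_force: [0.9, 0.7, 0.4]
gripper_width: 40.1
cam [657.5 390.6 188.5]
t 5.30 tcp [577.  398.8  46.6] yaw -5.0 tilt 0.0 w 40.0 F [0.4 0.1 0.4] q [0.57 0.47 1.69 0.   0.98 2.23]
spin 0.08403673185147209
delta tool mm [ 0.3  1.9 -0.4]
```

View pics/w6.png

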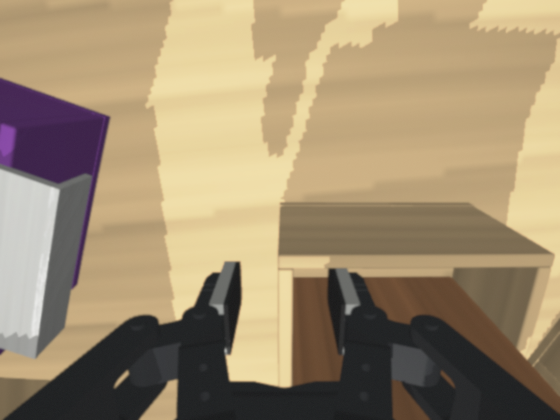

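The wall's rim at u≈286 sits between the fingertips (232 and 337), so I'll close and lift a little.

```bash
python3 -m inch '[[0.015,0,0.001,0,0],[0,0,0,0,0],[0,0,0,0,0],[0,0,0,0,0],[0,0,0,0,0],[0,0,0,0,0]]'
python3 -m inch '[[0,0,0,-0.01,0],[0,0,0,-0.02,0],[0,0,0,-0.02,0],[0,0,0,0,0],[0,0,0,0,0]]'
python3 wp.py w7; python3 d.py
python3 - <<'E'
from plant import *
from h import *
c=camera("side");save(c,"side7.npz");crop(c,200,180,360,320,5,"pics/side7.png")
E
```

```text
clock: 5.8
tcp_pos: [577.1, 398.0, 46.8]
ee_rot: [-3.138, 0.138, -0.002]
contact_force: [-0.6, -0.1, 2.5]
gripper_width: 4.7
clock: 6.22
tcp_pos: [577.3, 398.0, 97.2]
ee_rot: [-3.137, 0.137, -0.003]
contact_force: [-0.6, 0.1, -4.5]
gripper_width: 4.8
cam [657.8 389.8 239.7]
t 6.27 tcp [576.2 397.3  95.5] yaw -5.0 tilt 0.0 w 4.8 F [-0.5 -0.7 -3.6] q [0.57 0.41 1.67 0.   1.06 2.23]
```

View pics/side7.png

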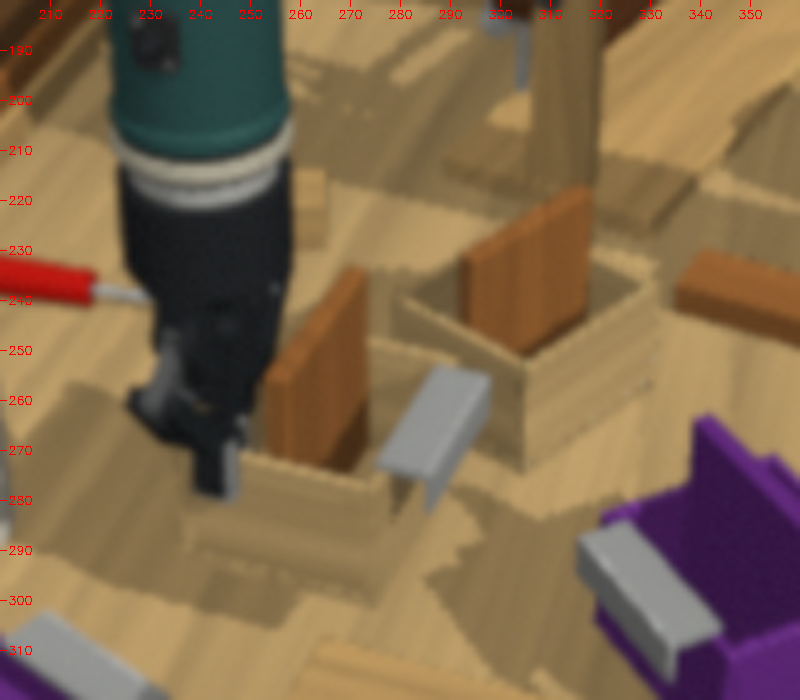

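View pics/w7.png

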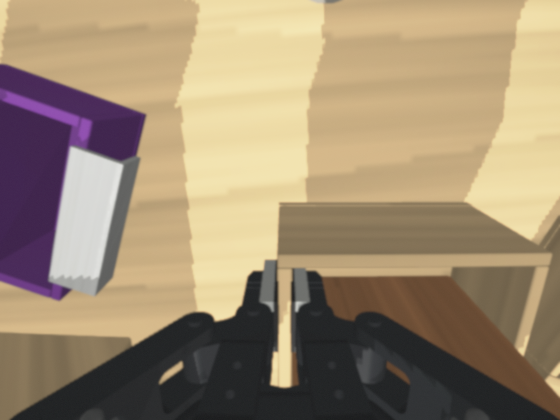

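Held level, 4–5 N of weight, no slip in pivot. I'll lift it, then carry it to the far side of the rack.

```bash
python3 -m inch '[[0,0,0,-0.03,0],[0,0,0,-0.04,0],[0,0,0,-0.04,0],[0,0,0,-0.04,0],[0,0,0,-0.01,0],[0,0,0,0,0]]'
cat > rk.py <<'E'
# tool target from rack-frame tool x,y (mm) and tcp z
import sys,subprocess,numpy as np
x,y,z=map(float,sys.argv[1:4]);a=np.deg2rad(-15.7)
w=(468.6+x*np.cos(a)-y*np.sin(a),-209.4+x*np.sin(a)+y*np.cos(a),z)
print("world",np.round(w,1));subprocess.run(["python3","d.py",*map(str,w)]+sys.argv[4:])
E
python3 rk.py 150 53 250; python3 rk.py 150 53 250 -15.7
```

```text
clock: 6.82
tcp_pos: [578.4, 398.8, 260.3]
ee_rot: [-3.134, 0.137, -0.01]
contact_force: [0.7, 0.1, -3.3]
gripper_width: 4.7
t 6.82 tcp [578.4 398.8 260.3] yaw -5.0 tilt 0.4 w 4.7 F [ 0.7  0.1 -3.3] q [0.57 0.3  1.51 0.   1.33 2.23]
delta tool mm [100.9 591.2   8.2]
world [ 627.3 -199.   250. ]
t 6.82 tcp [578.4 398.8 260.3] yaw -5.0 tilt 0.4 w 4.7 F [ 0.7  0.1 -3.3] q [0.57 0.3  1.51 0.   1.33 2.23]
spin 10.682947846094017
delta tool mm [208.9 562.2  10.3]
world [ 627.3 -199.   250. ]
```

```bash
python3 -m inch '[[0,0.003,0.015,0,0],[0,0.006,0.03,0,0],[0,0.006,0.035,0,0],[0,0.006,0.035,0,0],[0,0.006,0.035,0,0],[0,0.006,0.035,0,0],[0,0.006,0.035,0,0],[0,0.006,0.035,0,0],[0,0.006,0.035,0,0],[0,0.006,0.035,0,0]]'
python3 -m inch '[[0,0.006,0.035,0,0],[0,0.006,0.035,0,0],[0,0.006,0.035,0,0],[0,0.006,0.035,0,0],[0,0.006,0.03,0,0],[0,0.006,0.025,0,3],[0,0.003,0.015,0,4],[0,0,0.01,0,3],[0,0,0,0,0.6],[0,0,0,0,0]]'
python3 rk.py 120 53.2 250 -15.7
```

```text
clock: 7.65
tcp_pos: [601.9, 66.4, 250.7]
ee_rot: [3.137, -0.138, -0.013]
contact_force: [1.4, -0.6, -3.7]
gripper_width: 4.7
clock: 8.48
tcp_pos: [620.1, -153.7, 251.6]
ee_rot: [-3.111, 0.428, 0.011]
contact_force: [0.2, -0.2, -2.7]
gripper_width: 4.9
t 8.48 tcp [ 620.1 -153.7  251.6] yaw -15.7 tilt 0.4 w 4.9 F [ 0.2 -0.2 -2.7] q [-0.28  0.19  1.66  0.    1.3   1.56]
spin 0.027898873641467148
delta tool mm [-10.8  41.4   1.6]
world [ 598.5 -190.7  250. ]
```

```bash
python3 -m inch '[[0,-0.003,0.014,0,0],[0,-0.004,0.014,0,0],[0,-0.004,0.014,0.01,0],[0,0,0,0.02,0],[0,0,0,0.02,0],[0,0,0,0.011,0],[0,0,0,0,0],[0,0,0,0,0]]'
python3 rk.py 83 53.2 189 -15.7; python3 wp.py w8
python3 - <<'E'
from plant import *
from h import *
c=camera("side");save(c,"side8.npz");crop(c,230,80,390,230,5,"pics/side8.png")
c=camera("top");save(c,"top8.npz");crop(c,310,160,480,300,4.6,"pics/top8.png")
E
```

```text
clock: 9.15
tcp_pos: [599.5, -191.1, 193.9]
ee_rot: [-3.112, 0.427, 0.004]
contact_force: [-0.1, -0.0, -4.3]
gripper_width: 4.8
t 9.15 tcp [ 599.5 -191.1  193.9] yaw -15.6 tilt 0.1 w 4.8 F [-0.1 -0.  -4.3] q [-0.35  0.21  1.75 -0.    1.19  1.5 ]
spin 0.08906718426352533
delta tool mm [-38.1  -0.1   4.9]
world [ 562.9 -180.6  189. ]
cam [ 678.  -213.7  336. ]
```

View pics/side8.png

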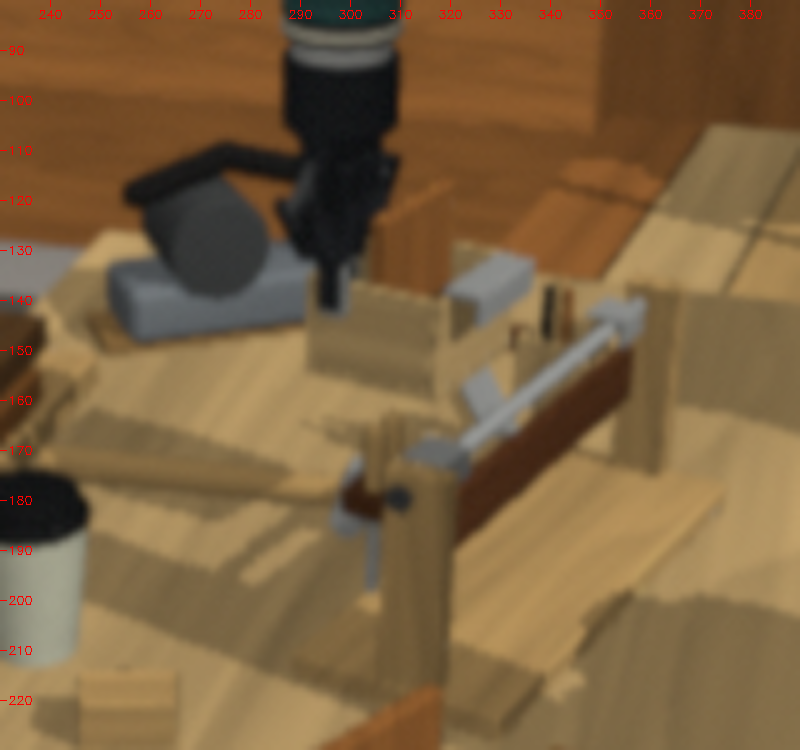

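View pics/top8.png

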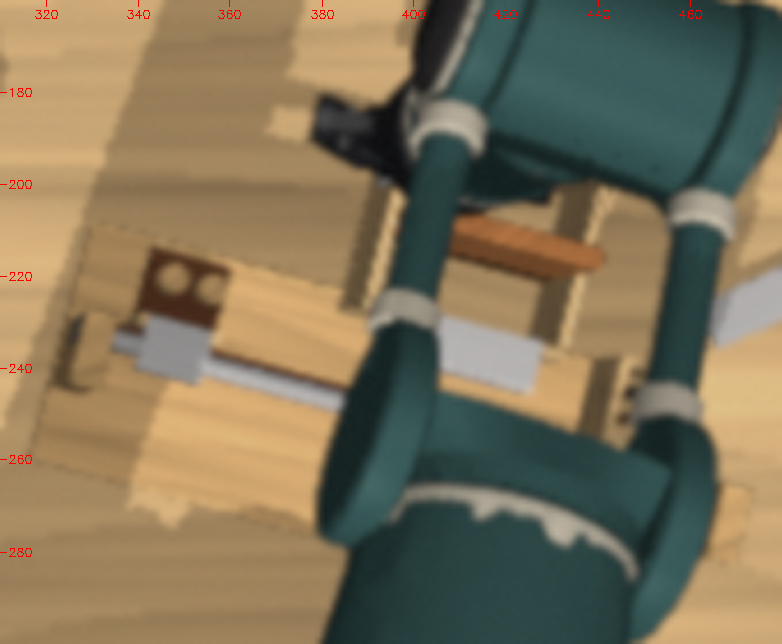

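View pics/w8.png

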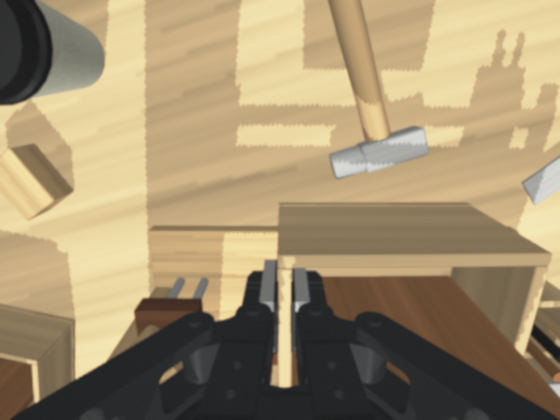

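```bash
cat > tm.py <<'E'
from h import *
a=np.deg2rad(-15.7);RK=np.array([468.6,-209.4,0])
def Rz(t):return R.from_euler("z",t).as_matrix()
def trayW(P,tcp,tilt=0.,yaw=a,g=(27,53.2,65.8)):
    # tray tilted (underside out) about jaw axis through the grasp point
    th=np.deg2rad(tilt);Q=np.array(P,float)-g
    Q=Q@np.array([[np.cos(th),0,-np.sin(th)],[0,1,0],[np.sin(th),0,np.cos(th)]]).T
    return Q@Rz(yaw).T+np.array(tcp)+[0,0,19]
def inrack(w):return (np.array(w)-RK)@Rz(a)
E
python3 - <<'E'
from tm import *
tcp=(599.5,-191.1,193.9);T=load("top8.npz");S=load("side8.npz")
P=[(-71,-40,74),(-44,-40,74),(6,-49,115),(-6,-49,115)]
print("top",proj(T,trayW(P,tcp)).round(1).tolist())
P=[(-71,40,74),(-71,-40,74),(-50,40,74),(-50,55,0),(50,55,0),(-6,-49,115)]
print("side",proj(S,trayW(P,tcp)).round(1).tolist())
E
```

```text
top [[425.2, 246.4], [428.0, 235.4], [441.9, 215.0], [440.7, 220.0]]
side [[325.8, 139.5], [336.6, 131.9], [320.0, 138.2], [317.0, 160.8], [290.7, 154.3], [320.9, 116.0]]
```

```bash
python3 -m inch '[[0,-0.01,0,0.004,0],[0,-0.012,0,0.003,0],[0,-0.01,0,0,0],[0,0,0,0,0],[0,0,0,0,0]]'
python3 rk.py 83 53.2 188 -15.7
```

```text
clock: 9.72
tcp_pos: [570.2, -182.6, 189.2]
ee_rot: [3.112, -0.427, 0.004]
contact_force: [-0.7, 0.1, -3.5]
gripper_width: 4.8
t 9.72 tcp [ 570.2 -182.6  189.2] yaw -15.6 tilt 0.1 w 4.8 F [-0.7  0.1 -3.5] q [-0.35  0.15  1.82  0.    1.17  1.49]
spin 0.08990348008042481
delta tool mm [-7.6  0.1  1.2]
world [ 562.9 -180.6  188. ]
```

```bash
python3 -m inch '[[0,-0.003,0,0,0],[0,-0.003,0,0,0],[0,-0.002,0,0,0],[0,-0.002,0,0,0],[0,0,0,0,0]]'
python3 rk.py 83 53.2 188 -15.7
```

```text
clock: 10.13
tcp_pos: [561.4, -180.2, 188.8]
ee_rot: [3.112, -0.427, 0.005]
contact_force: [3.3, -1.1, -4.6]
gripper_width: 5.2
t 10.13 tcp [ 561.4 -180.2  188.8] yaw -15.6 tilt 0.2 w 5.2 F [ 3.3 -1.1 -4.6] q [-0.35  0.13  1.84  0.    1.17  1.49]
spin 0.074513186061262
delta tool mm [1.6 0.  0.8]
world [ 562.9 -180.6  188. ]
```

Contact came within a millimetre or so of the prediction. I'll keep pulling to tip the tray.

```bash
python3 -m inch '[[0,-0.002,0,0,0],[0,-0.002,0,0,0],[0,-0.002,0,0,0],[0,-0.002,0,0,0],[0,0,0,0,0]]'
python3 rk.py 64 53.2 188 -15.7; python3 -m inch '[[0,-0.002,0,0,0],[0,-0.002,0,0,0],[0,-0.002,0,0,0],[0,0,0,0,0]]'
python3 rk.py 64 53.2 188 -15.7; python3 - <<'E'
from plant import *
from h import *
c=camera("side");save(c,"side9.npz");crop(c,270,80,390,200,6,"pics/side9.png")
E
```

```text
clock: 10.55
tcp_pos: [558.6, -179.4, 192.1]
ee_rot: [3.11, -0.427, 0.024]
contact_force: [11.6, -1.8, -1.3]
gripper_width: 5.0
t 10.55 tcp [ 558.6 -179.4  192.1] yaw -15.6 tilt 0.9 w 5.0 F [11.6 -1.8 -1.3] q [-0.35  0.12  1.85  0.    1.16  1.49]
spin 0.08083674782357697
delta tool mm [-14.6   0.    4.1]
world [ 544.6 -175.5  188. ]
clock: 10.88
tcp_pos: [555.5, -178.6, 194.6]
ee_rot: [3.109, -0.426, 0.034]
contact_force: [14.7, -2.8, 4.8]
gripper_width: 4.5
t 10.88 tcp [ 555.5 -178.6  194.6] yaw -15.6 tilt 1.3 w 4.5 F [14.7 -2.8  4.8] q [-0.35  0.1   1.86  0.    1.15  1.49]
spin 0.08544505327056129
delta tool mm [-11.3  -0.1   6.6]
world [ 544.6 -175.5  188. ]
```

View pics/side9.png

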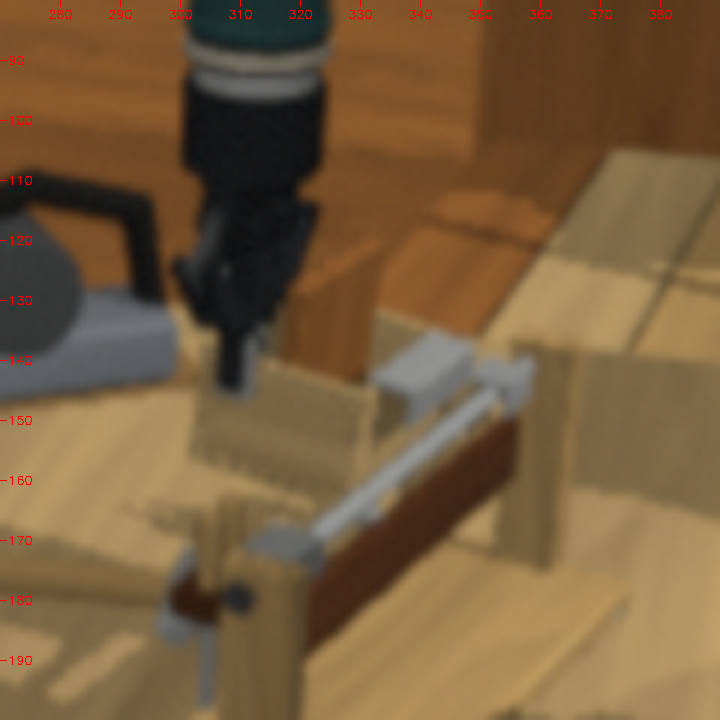

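```bash
python3 -m inch '[[0,-0.002,0,0,0],[0,-0.002,0,0,0],[0,-0.002,0,0,0],[0,-0.002,0,0,0],[0,-0.002,0,0,0],[0,0,0,0,0]]'
python3 rk.py 64 53.2 188 -15.7; python3 - <<'E'
from plant import *
from h import *
c=camera("side");save(c,"side10.npz");crop(c,270,80,390,200,6,"pics/side10.png")
E
```

```text
clock: 11.43
tcp_pos: [548.4, -177.2, 197.1]
ee_rot: [3.107, -0.425, 0.045]
contact_force: [18.2, -4.8, 10.1]
gripper_width: 4.5
t 11.43 tcp [ 548.4 -177.2  197.1] yaw -15.6 tilt 1.7 w 4.5 F [18.2 -4.8 10.1] q [-0.36  0.08  1.88  0.    1.15  1.49]
spin 0.10428371279311222
delta tool mm [-4.1 -0.6  9.1]
world [ 544.6 -175.5  188. ]
```

View pics/side10.png

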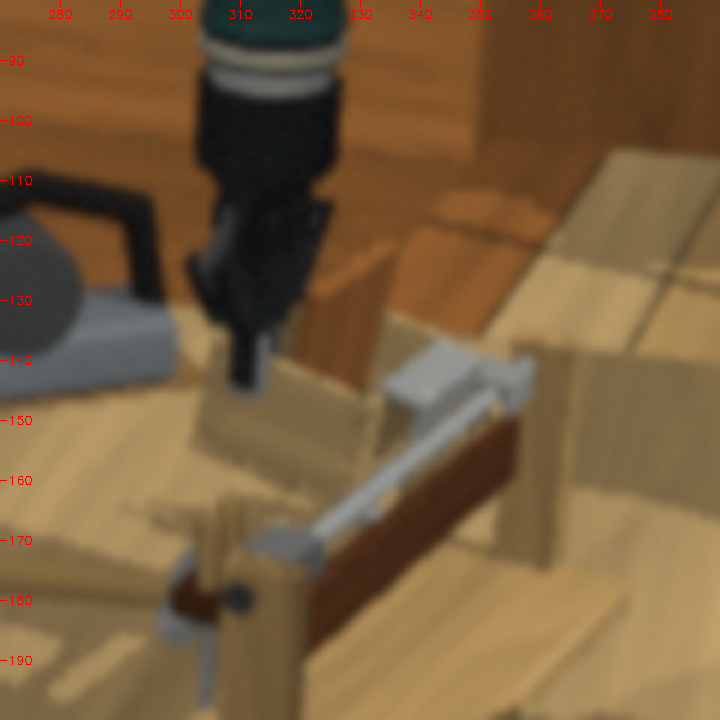

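```bash
python3 -m inch '[[0,-0.002,0,0,0],[0,-0.002,0,0,0],[0,-0.002,0,0,0],[0,-0.002,0,0,0],[0,-0.002,0,0,0],[0,0,0,0,0]]'
python3 rk.py 60 53.2 188 -15.7; python3 - <<'E'
from plant import *
from tm import *
c=camera("side");save(c,"side11.npz");crop(c,270,80,390,200,6,"pics/side11.png")
p=get_state()["tcp_pos"]
for t in(15,20,25,30):print(t,proj(c,trayW([(-50,55,0),(50,55,0),(50,55,70),(-50,55,70),(-71,40,74),(-71,-40,74)],p,t)).round(1).tolist())
E
```

```text
clock: 11.98
tcp_pos: [540.7, -175.5, 199.0]
ee_rot: [3.105, -0.425, 0.052]
contact_force: [19.6, -4.9, 12.1]
gripper_width: 4.9
t 11.98 tcp [ 540.7 -175.5  199. ] yaw -15.6 tilt 2.0 w 4.9 F [19.6 -4.9 12.1] q [-0.36  0.06  1.9   0.    1.15  1.49]
spin 0.11152886192703093
delta tool mm [-0.2 -1.1 11. ]
world [ 540.8 -174.4  188. ]
15 [[328.2, 167.0], [302.5, 153.4], [307.8, 135.4], [334.4, 149.0], [342.5, 149.2], [352.7, 141.1]]
20 [[326.0, 167.8], [301.2, 152.1], [308.1, 134.9], [333.8, 150.8], [341.8, 151.5], [351.9, 143.3]]
25 [[323.8, 168.4], [300.0, 150.7], [308.4, 134.5], [333.1, 152.5], [340.9, 153.7], [351.0, 145.5]]
30 [[321.6, 168.7], [299.0, 149.2], [308.7, 134.1], [332.2, 154.0], [339.8, 155.8], [349.9, 147.5]]
```

View pics/side11.png

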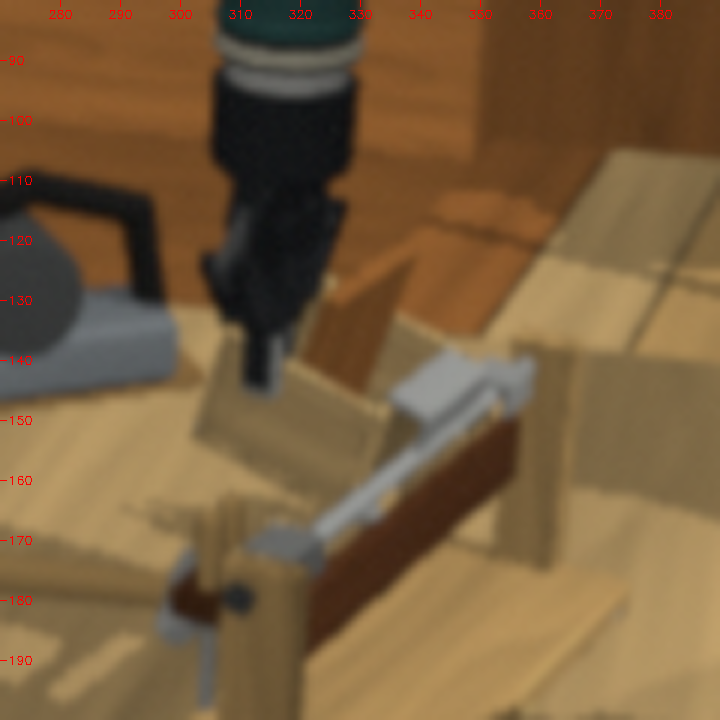

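```bash
python3 -m inch '[[0,-0.002,0,0,0],[0,-0.002,0,0,0],[0,-0.002,0,0,0],[0,-0.002,0,0,0],[0,-0.002,0,0,0],[0,0,0,0,0]]'
python3 rk.py 60 53.2 188 -15.7; python3 - <<'E'
from plant import *
from tm import *
c=camera("side");save(c,"side12.npz");crop(c,290,100,370,180,8,"pics/side12.png")
p=get_state()["tcp_pos"]
for t in(20,25,30):print(t,proj(c,trayW([(-50,55,0),(50,55,0),(50,55,70),(-50,55,70),(-71,40,74),(-71,-40,74)],p,t)).round(1).tolist())
E
python3 wp.py w12
```

```text
clock: 12.53
tcp_pos: [534.6, -173.9, 201.9]
ee_rot: [3.103, -0.425, 0.066]
contact_force: [23.9, -6.8, 18.2]
gripper_width: 4.6
t 12.53 tcp [ 534.6 -173.9  201.9] yaw -15.6 tilt 2.5 w 4.6 F [23.9 -6.8 18.2] q [-0.36  0.04  1.91  0.    1.14  1.48]
spin 0.11183576750038071
delta tool mm [ 6.1 -1.2 13.9]
world [ 540.8 -174.4  188. ]
20 [[327.8, 167.4], [302.9, 151.7], [309.8, 134.4], [335.7, 150.3], [343.7, 151.1], [353.8, 142.9]]
25 [[325.6, 168.0], [301.7, 150.3], [310.2, 134.0], [334.9, 152.0], [342.7, 153.3], [352.9, 145.0]]
30 [[323.3, 168.3], [300.7, 148.8], [310.5, 133.6], [334.0, 153.6], [341.6, 155.3], [351.8, 147.0]]
cam [ 606.8 -194.3  347.5]
```

View pics/side12.png

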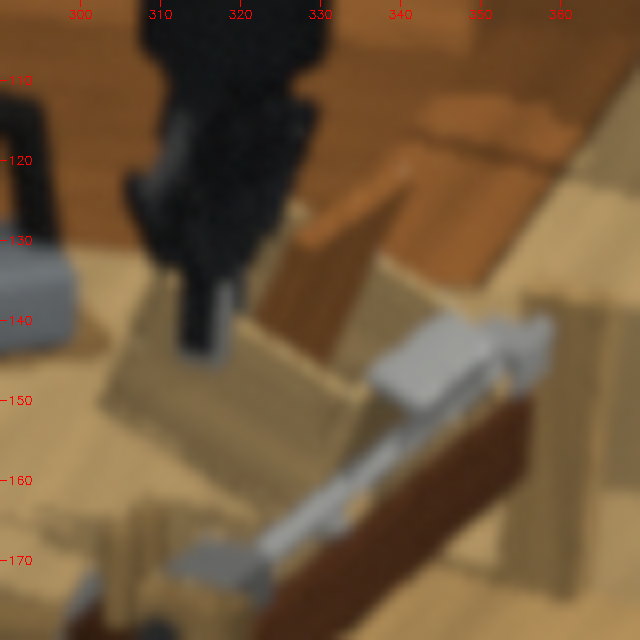

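View pics/w12.png

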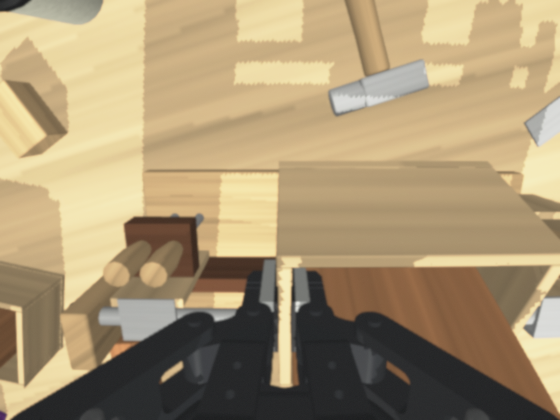

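```bash
python3 -m inch '[[0,-0.002,0,0,0],[0,-0.002,0,0,0],[0,-0.002,0,0,0],[0,0,0,0,0],[0,0.004,0,0,0],[0,0.004,0,0,0],[0,0.004,0,0,0],[0,0,0,0,0],[0,0,0,0,0]]'
python3 rk.py 74 53.2 170 -15.7; python3 - <<'E'
from plant import *
from tm import *
c=camera("side");save(c,"side13.npz");crop(c,290,100,370,180,8,"pics/side13.png")
p=get_state()["tcp_pos"];print(inrack(p))
for t in(20,25,30):print(t,proj(c,trayW([(-50,55,0),(50,55,0),(50,55,70),(-50,55,70),(-71,40,74),(-71,-40,74)],p,t)).round(1).tolist())
E
```

```text
clock: 13.38
tcp_pos: [535.3, -174.2, 198.0]
ee_rot: [3.105, -0.425, 0.046]
contact_force: [17.4, -6.3, 13.2]
gripper_width: 4.8
t 13.38 tcp [ 535.3 -174.2  198. ] yaw -15.6 tilt 1.7 w 4.8 F [17.4 -6.3 13.2] q [-0.36  0.06  1.91 -0.    1.15  1.48]
spin 0.12279286497866515
delta tool mm [19.3 -1.2 28. ]
world [ 554.2 -178.2  170. ]
[ 54.70502735  51.94741172 197.98367031]
20 [[327.6, 168.4], [302.7, 152.7], [309.6, 135.5], [335.4, 151.4], [343.4, 152.2], [353.5, 143.9]]
25 [[325.4, 169.0], [301.5, 151.3], [309.9, 135.1], [334.6, 153.1], [342.5, 154.3], [352.6, 146.0]]
30 [[323.1, 169.3], [300.4, 149.8], [310.3, 134.7], [333.7, 154.6], [341.3, 156.4], [351.5, 148.0]]
```

View pics/side13.png

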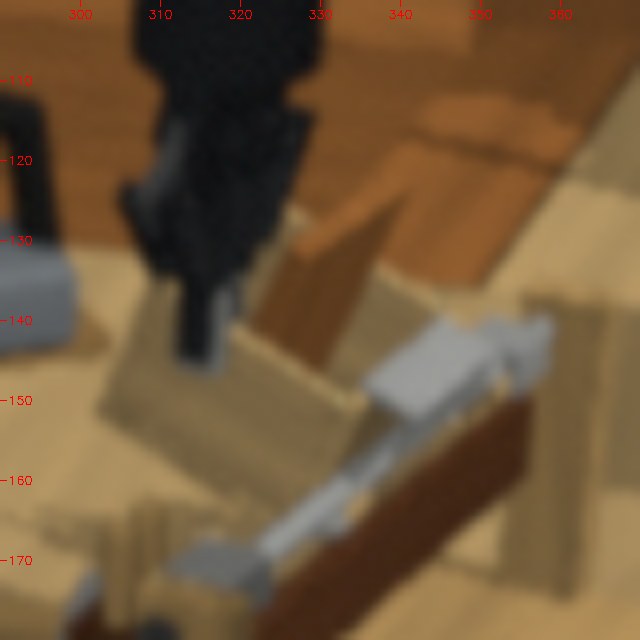

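```bash
python3 -m inch '[[0,0.004,0,0,0],[0,0.005,0,0.002,0],[0,0.003,0,0.005,0],[0,0.003,0,0.005,0],[0,0.003,0,0.005,0],[0,0,0,0,0],[0,0,0,0,0]]'
python3 rk.py 72 53.2 168 -15.7; python3 - <<'E'
from plant import *
from tm import *
c=camera("side");save(c,"side14.npz");crop(c,290,100,370,180,8,"pics/side14.png")
p=get_state()["tcp_pos"];print(inrack(p))
for t in(20,25):print(t,proj(c,trayW([(-50,55,0),(50,55,0),(50,55,70),(-50,55,70),(-71,40,74),(-71,-40,74)],p,t)).round(1).tolist())
E
```

```text
clock: 14.02
tcp_pos: [545.1, -176.1, 173.6]
ee_rot: [3.11, -0.426, 0.015]
contact_force: [8.3, -3.1, -2.5]
gripper_width: 4.7
t 14.02 tcp [ 545.1 -176.1  173.6] yaw -15.6 tilt 0.6 w 4.7 F [ 8.3 -3.1 -2.5] q [-0.36  0.11  1.9  -0.    1.13  1.49]
spin 0.10131208281713988
delta tool mm [ 7.3 -0.4  5.6]
world [ 552.3 -177.7  168. ]
[ 64.66003816  52.7917273  173.62641217]
20 [[324.4, 174.5], [299.8, 158.9], [306.6, 142.0], [332.0, 157.8], [339.9, 158.6], [350.1, 150.2]]
25 [[322.2, 175.0], [298.6, 157.5], [306.9, 141.6], [331.3, 159.5], [339.0, 160.7], [349.2, 152.2]]
```

View pics/side14.png

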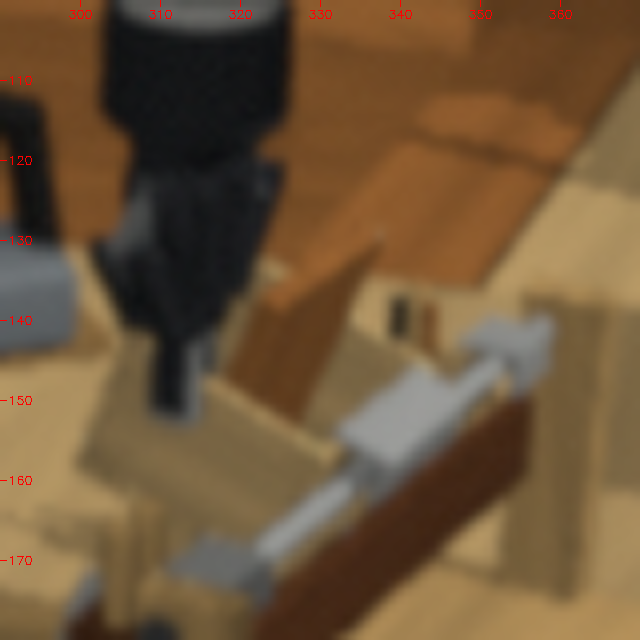

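```bash
python3 -m inch '[[0,0.003,0,0.003,0],[0,0.001,0,0.003,0],[0,0.001,0,0.002,0],[0,0,0,0,0],[0,0,0,0,0],[0,0,0,0,0]]'
python3 rk.py 72 53.2 168 -15.7; python3 - <<'E'
from plant import *
from tm import *
c=camera("side");save(c,"side15.npz");crop(c,290,100,370,180,8,"pics/side15.png")
p=get_state()["tcp_pos"];print(inrack(p))
for t in(20,25):
  print(t,proj(c,trayW([(-50,55,0),(50,55,0),(50,55,70),(-50,55,70),(-71,40,74),(-71,-40,74)],p,t)).round(1).tolist())
  print("lip,grip in rail",(inrack(trayW([(-59,0,70),(0,0,94)],p,t))-[0,0,150]).round(1).tolist())
E
```

```text
clock: 14.57
tcp_pos: [548.4, -176.8, 164.7]
ee_rot: [3.111, -0.426, 0.009]
contact_force: [7.1, -2.0, 0.3]
gripper_width: 4.9
t 14.57 tcp [ 548.4 -176.8  164.7] yaw -15.6 tilt 0.3 w 4.9 F [ 7.1 -2.   0.3] q [-0.36  0.13  1.89 -0.    1.12  1.49]
spin 0.09566349540051
delta tool mm [ 4.  -0.2 -3.3]
world [ 552.3 -177.7  168. ]
[ 67.96441353  53.01716478 164.73783392]
20 [[323.3, 176.7], [298.9, 161.1], [305.6, 144.4], [330.9, 160.1], [338.8, 160.9], [348.9, 152.4]]
lip,grip in rail [[-14.3, -0.2, 8.3], [32.9, -0.2, 51.0]]
25 [[321.2, 177.2], [297.7, 159.7], [305.9, 143.9], [330.2, 161.8], [337.9, 163.0], [348.0, 154.5]]
lip,grip in rail [[-11.8, -0.2, 1.2], [31.6, -0.2, 47.9]]
```

View pics/side15.png

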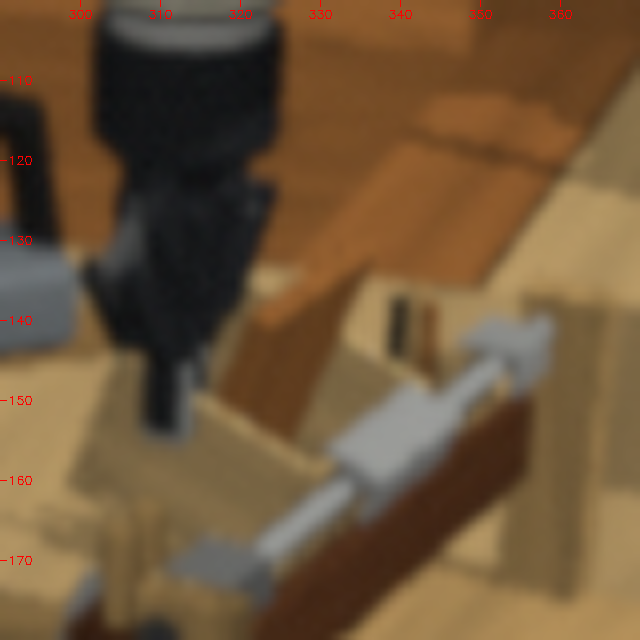

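```bash
python3 -m inch '[[0,0.002,0,0.002,0],[0,0.001,0,0.002,0],[0,0,0,0,0],[0,0,0,0,0],[0,0,0,0,0],[0,0,0,0,0]]'
python3 rk.py 72 53.2 168 -15.7; python3 wp.py w16;python3 - <<'E'
from plant import *
from tm import *
c=camera("side");save(c,"side16.npz");crop(c,290,100,370,180,8,"pics/side16.png")
E
```

```text
clock: 15.12
tcp_pos: [550.2, -177.1, 159.6]
ee_rot: [3.112, -0.427, 0.005]
contact_force: [6.8, -1.8, 0.3]
gripper_width: 4.9
t 15.12 tcp [ 550.2 -177.1  159.6] yaw -15.6 tilt 0.2 w 4.9 F [ 6.8 -1.8  0.3] q [-0.35  0.14  1.89  0.    1.11  1.49]
spin 0.08909610798611389
delta tool mm [ 2.2 -0.1 -8.4]
world [ 552.3 -177.7  168. ]
cam [ 627.8 -199.5  302.2]
```

View pics/side16.png

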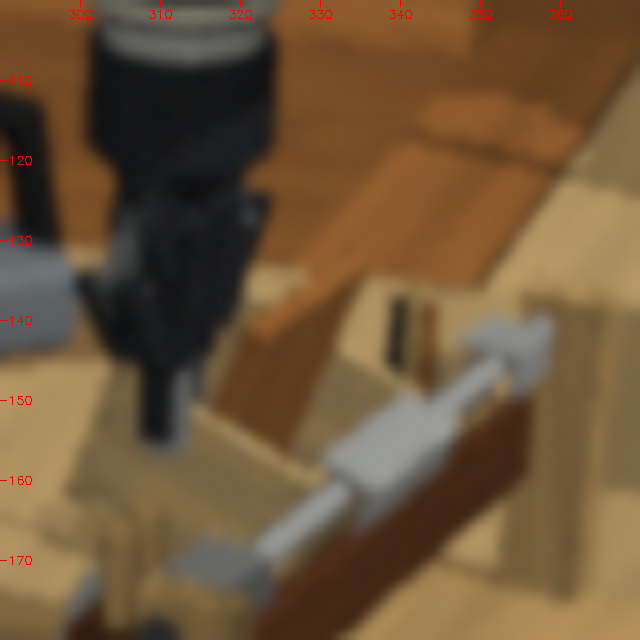

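View pics/w16.png

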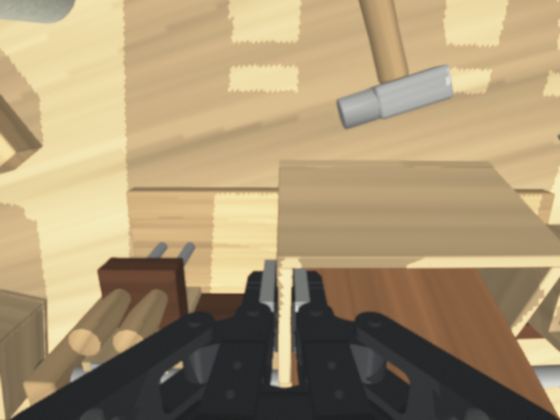

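```bash
python3 - <<'E'
from tm import *
from scipy.spatial.transform import Rotation as R
c=load("w16.npz");S=load("side16.npz");p=(550.2,-177.1,159.6)
# fit tilt, and grasp slip (gx,gz), from wrist picks: front wall corners & board, side picks
Pw=[(50,55,70),(50,55,0),(50,-55,0)];uw=[(279,259),(279,161),(491,162)]
Ps=[(-50,55,70),(50,55,0),(-44,40,74),(-71,40,74),(-71,-40,74),(-6,-49,115)];us=[(330.5,160),(298.5,161.5),(331,157.5),(336.5,164.5),(346.5,153.5),(335.3,134)]
def f(q):
    g=(27+q[1],53.2,65.8+q[2])
    return np.concatenate([.6*(proj(c,trayW(Pw,p,q[0],g=g))-uw).ravel(),(proj(S,trayW(Ps,p,q[0],g=g))-us).ravel()])
r=least_squares(f,[20,0,0],loss="soft_l1");q=r.x;print(q,f(q).round(1).reshape(-1,2).tolist())
print((inrack(trayW([(-59,0,70),(0,0,94)],p,q[0],g=(27+q[1],53.2,65.8+q[2])))-[0,0,150]).round(1))
E
```

```text
[20.36126756 -5.63178041  1.45834622] [[-1.0, 0.5], [0.3, -0.3], [-1.8, -0.1], [-1.9, 1.1], [-1.7, 0.2], [-1.4, -0.0], [-0.0, -2.7], [0.2, -0.1], [1.1, -1.2]]
[[-6.5 -0.   3.2]
 [40.5 -0.  46.2]]
```

The fit puts the tilt at about 20° and the lip at (−6.5, 0, +3.2) mm in the rail frame, so the tray is hooked. The wall has slipped about 5.6 mm in the pads. I'll pause, then swing it down.

```bash
python3 -m inch '[[0,0,0,0,0],[0,0,0,0,0],[0,0,0,0,0],[0,0,0,0,0],[0,0,0,0,0],[0,0,0,0,0]]'
python3 rk.py 78 53 149 -15.7
python3 -m inch '[[0,0.002,0,0.002,0],[0,0.002,0,0.003,0],[0,0.002,0,0.003,0],[0,0.002,0,0.003,0],[0,0,0,0,0]]'
python3 rk.py 83 53 134 -15.7
```

```text
clock: 15.72
tcp_pos: [550.1, -177.1, 159.7]
ee_rot: [3.112, -0.427, 0.005]
contact_force: [6.2, -1.8, 0.5]
gripper_width: 4.4
t 15.72 tcp [ 550.1 -177.1  159.7] yaw -15.6 tilt 0.2 w 4.4 F [ 6.2 -1.8  0.5] q [-0.35  0.14  1.89  0.    1.11  1.49]
spin 0.0877583616009705
delta tool mm [ 8.2  0.1 10.7]
world [ 558.  -179.5  149. ]
clock: 16.13
tcp_pos: [554.5, -178.2, 146.9]
ee_rot: [-3.112, 0.427, 0.008]
contact_force: [-2.0, -0.3, 4.0]
gripper_width: 4.9
t 16.13 tcp [ 554.5 -178.2  146.9] yaw -15.6 tilt 0.3 w 4.9 F [-2.  -0.3  4. ] q [-0.35  0.16  1.89 -0.    1.1   1.49]
spin 0.07080781266087399
delta tool mm [ 8.7  0.2 12.9]
world [ 562.8 -180.8  134. ]
```

```bash
python3 -m inch '[[0,0.002,0,0.003,0],[0,0.002,0,0.003,0],[0,0.001,0,0.003,0],[0,0.001,0,0.003,0],[0,0,0,0,0]]'
python3 rk.py 83 53 134 -15.7;  python3 - <<'E'
from plant import *
from tm import *
c=camera("side");save(c,"side17.npz");crop(c,290,100,370,180,8,"pics/side17.png")
E
```

```text
clock: 16.55
tcp_pos: [561.3, -180.1, 135.6]
ee_rot: [-3.112, 0.427, 0.004]
contact_force: [0.7, -0.6, 3.1]
gripper_width: 4.6
t 16.55 tcp [ 561.3 -180.1  135.6] yaw -15.6 tilt 0.1 w 4.6 F [ 0.7 -0.6  3.1] q [-0.35  0.18  1.89 -0.    1.07  1.49]
spin 0.0738721981061321
delta tool mm [1.7 0.3 1.6]
world [ 562.8 -180.8  134. ]
```

View pics/side17.png

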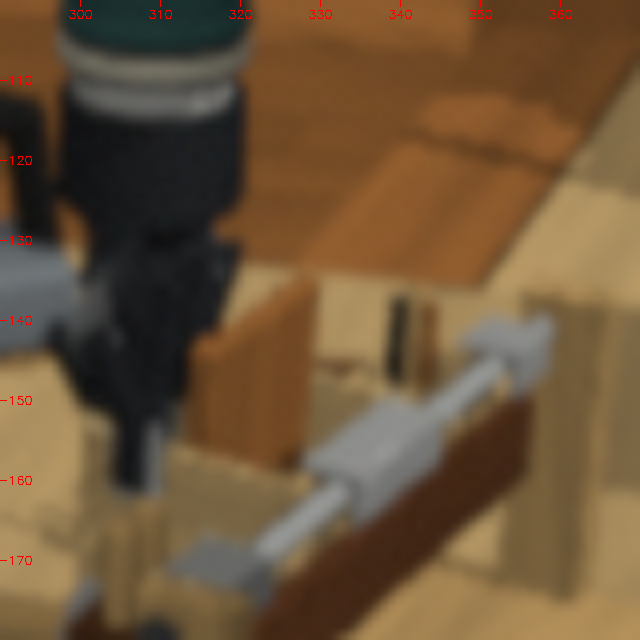

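```bash
python3 -m inch '[[0,0.001,0,0.002,0],[0,0,0,0.002,0],[0,0,0,0.001,0],[0,0,0,0,0],[0,0,0,0,0]]'
python3 rk.py 83 53 134 -15.7;python3 wp.py w18;  python3 - <<'E'
from plant import *
from tm import *
c=camera("side");save(c,"side18.npz");crop(c,290,100,370,180,8,"pics/side18.png")
E
```

```text
clock: 17.02
tcp_pos: [562.9, -180.6, 132.1]
ee_rot: [3.112, -0.427, -0.001]
contact_force: [0.0, 0.0, 9.2]
gripper_width: 4.7
t 17.02 tcp [ 562.9 -180.6  132.1] yaw -15.6 tilt 0.0 w 4.7 F [0.  0.  9.2] q [-0.35  0.19  1.89 -0.    1.07  1.49]
spin 0.09105873866698744
delta tool mm [-0.   0.2 -1.9]
world [ 562.8 -180.8  134. ]
cam [ 641.1 -203.1  274.4]
```

View pics/side18.png

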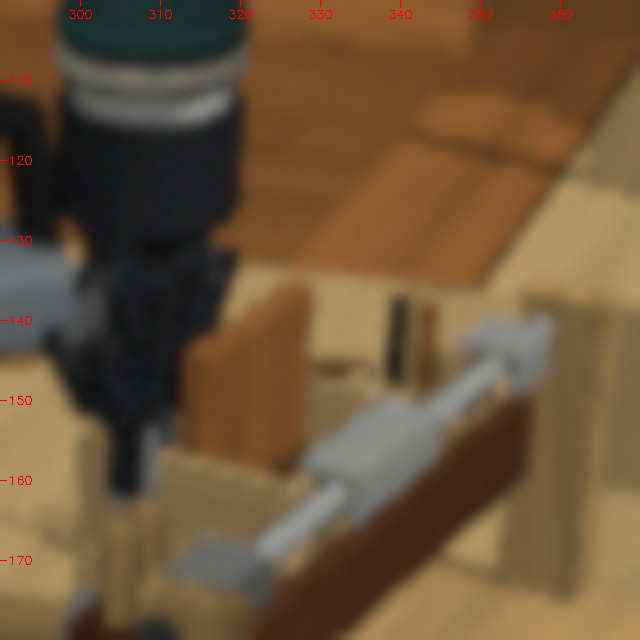

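View pics/w18.png

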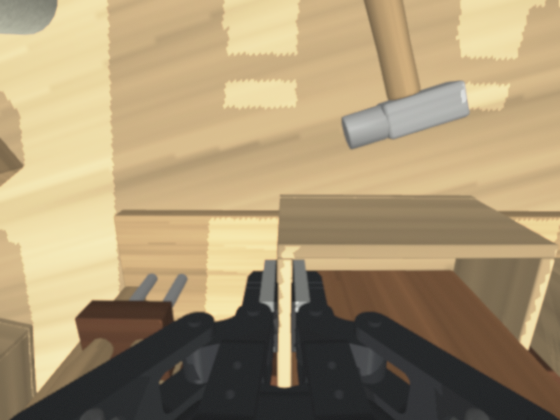

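Nearly flat, with 9 N up from the rail. I'll open the fingers gently and back out upward.

```bash
python3 -m inch '[[0.008,0,0,0,0],[0.012,0,0,0,0],[0.02,0,0,0,0],[0.03,0,0,0,0],[0.03,0,0,0,0],[0.03,0,0,0,0]]'
python3 rk.py 83 53 134 -15.7;python3 wp.py w19;  python3 - <<'E'
from plant import *
from tm import *
c=camera("side");save(c,"side19.npz");crop(c,290,100,370,180,8,"pics/side19.png")
E
```

```text
clock: 17.62
tcp_pos: [563.2, -180.5, 130.8]
ee_rot: [-3.112, 0.427, -0.0]
contact_force: [3.1, -0.4, -0.1]
gripper_width: 30.0
t 17.62 tcp [ 563.2 -180.5  130.8] yaw -15.6 tilt 0.0 w 30.0 F [ 3.1 -0.4 -0.1] q [-0.35  0.19  1.89  0.    1.06  1.49]
spin 0.08426508369201713
delta tool mm [-0.2  0.4 -3.2]
world [ 562.8 -180.8  134. ]
cam [ 641.3 -203.1  273.1]
```

View pics/side19.png

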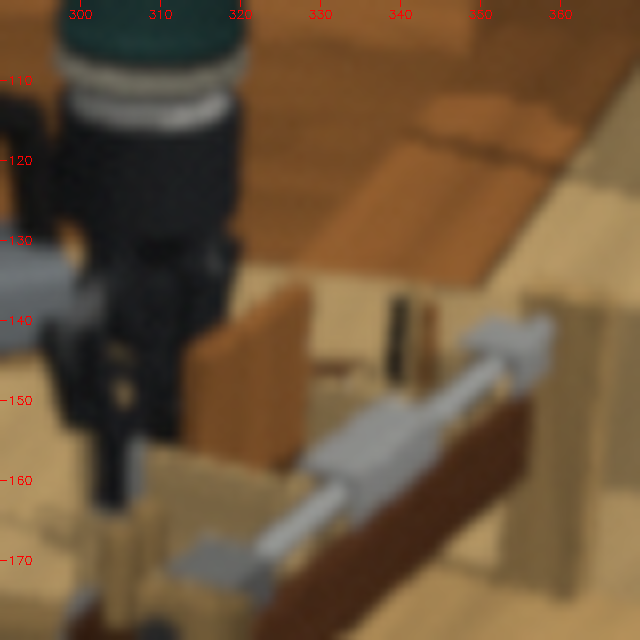

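View pics/w19.png

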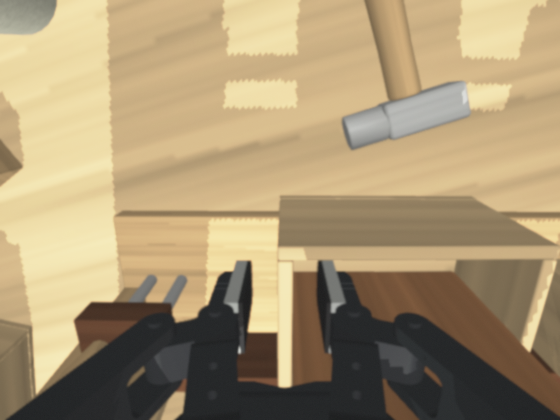

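```bash
python3 -m inch '[[0.03,0,0,-0.003,0],[0.03,0,0,-0.006,0],[0.03,0,0,-0.01,0],[0.03,0,0,-0.02,0]]'
python3 -m inch '[[0.03,0,0,-0.03,0],[0.03,0,0,-0.04,0],[0.03,0,0,-0.04,0],[0.03,0,0,-0.03,0],[0.03,0.02,0,0,0],[0.03,0,0,0,0],[0.03,0,0,0,0]]'
python3 rk.py 83 53 134 -15.7;python3 wp.py w20;  python3 - <<'E'
from plant import *
from tm import *
c=camera("side");save(c,"side20.npz");crop(c,280,110,380,210,7,"pics/side20.png")
E
```

```text
clock: 18.05
tcp_pos: [560.5, -179.9, 168.3]
ee_rot: [-3.111, 0.427, 0.01]
contact_force: [-0.0, -0.2, -0.7]
gripper_width: 30.1
clock: 18.63
tcp_pos: [582.1, -186.1, 311.1]
ee_rot: [3.112, -0.427, 0.0]
contact_force: [0.0, 0.1, -0.4]
gripper_width: 30.1
t 18.63 tcp [ 582.1 -186.1  311.1] yaw -15.6 tilt 0.0 w 30.1 F [ 0.   0.1 -0.4] q [-0.35  0.11  1.64 -0.    1.39  1.49]
spin 0.07431042978986291
delta tool mm [-2.000e+01  1.000e-01  1.771e+02]
world [ 562.8 -180.8  134. ]
cam [ 660.2 -208.6  453.4]
```

View pics/side20.png

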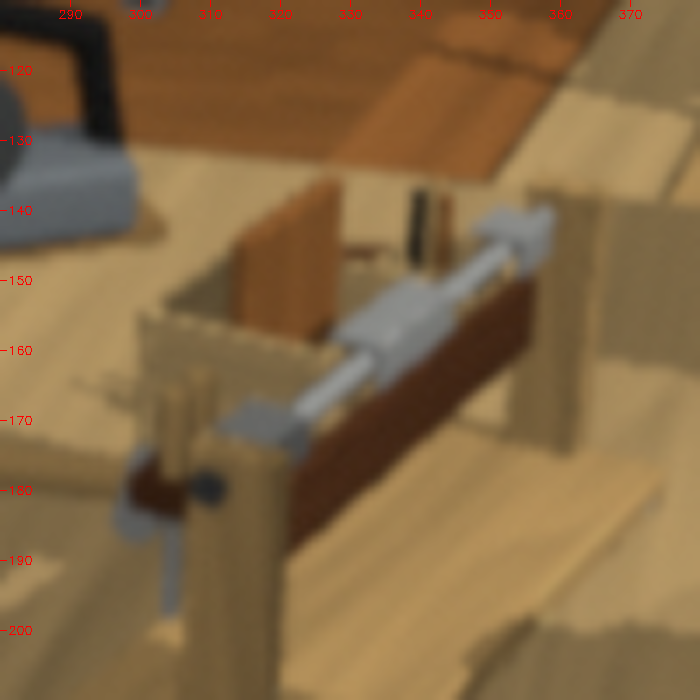

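View pics/w20.png

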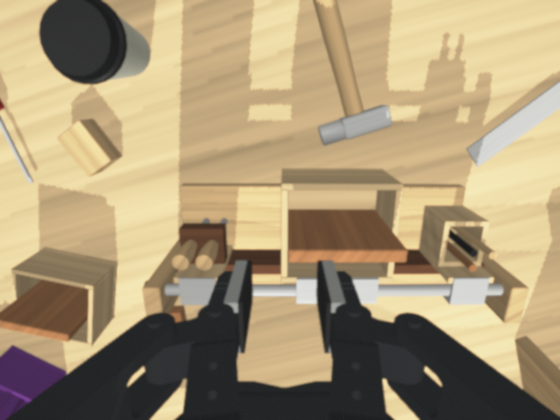

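```bash
python3 -m inch '[[0.03,-0.03,-0.03,-0.02,0],[0.03,-0.03,-0.04,0,0],[0.03,-0.03,-0.04,0,0],[0.03,-0.03,-0.04,0,0],[0.03,0,-0.04,0,0],[0.03,0,0,0,0],[0.03,0,0,0,0]]'
python3 wp.py w21;  python3 - <<'E'
from plant import *
from tm import *
c=camera("top");save(c,"top21.npz");crop(c,330,170,470,290,5.5,"pics/top21.png")
s=camera("side");save(s,"side21.npz");crop(s,290,125,360,185,11,"pics/side21.png")
E
```

```text
clock: 19.32
tcp_pos: [527.9, 3.7, 326.6]
ee_rot: [3.113, -0.42, -0.004]
contact_force: [-0.2, -0.1, -0.9]
gripper_width: 30.3
cam [606.5 -18.5 468.8]
```

View pics/top21.png

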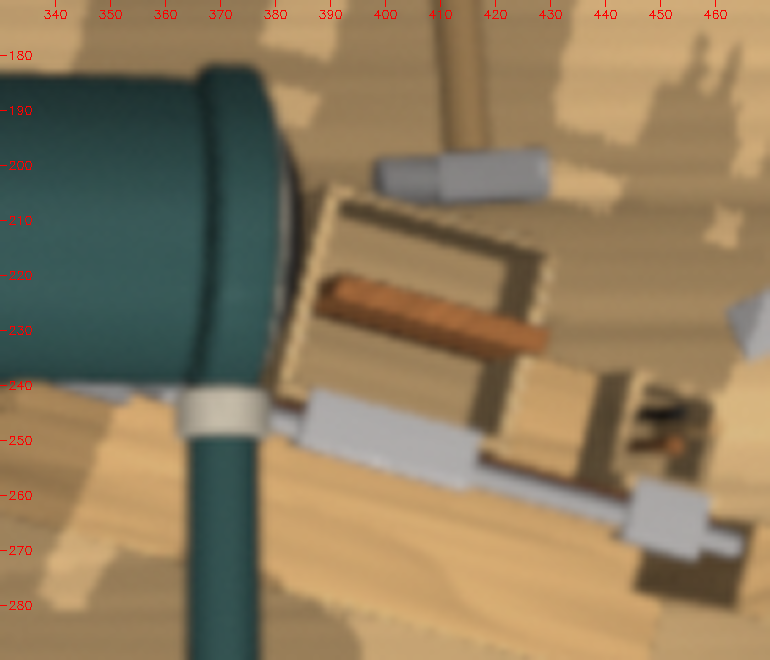

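View pics/w21.png

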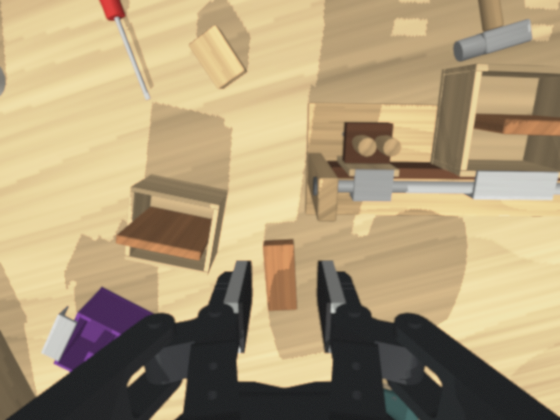

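View pics/side21.png

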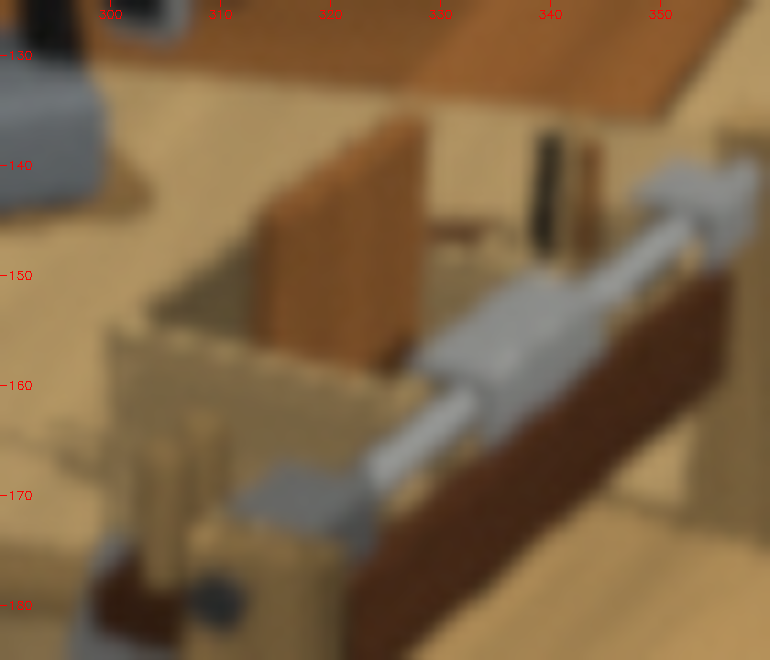

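```bash
python3 - <<'E'
from h import *
import numpy as np
from tm import RK,Rz,a
S=load("side21.npz");T=load("top21.npz");V=load("w20.npz")
crop(V,260,150,430,320,4.5,"pics/w20c.png")
def W(q,P):
    th=q[3];Rm=Rz(q[4])@np.array([[np.cos(th),0,-np.sin(th)],[0,1,0],[np.sin(th),0,np.cos(th)]])
    loc=np.array(P,float)-[-62,0,64]   # about rail axis
    return (loc@Rm.T+[q[0],q[1],150+q[2]])@Rz(a).T+RK
D=[(S,[(50,55,70),(-50,55,70),(-6,49,115),(-6,-49,115),(-71,40,74),(-71,-40,74)],[(300,155),(327.5,160.2),(314.5,145),(328.5,136),(333.5,160.5),(344.5,152)]),
(T,[(50,55,70),(50,-55,70),(-71,40,74),(-71,-40,74),(-44,40,74),(6,49,115),(6,-49,115),(-6,-49,115)],[(390.5,204),(430,217),(385,250),(417,258.5),(388,241),(394,221),(429.5,230),(428.5,233.5)])]
f=lambda q:np.concatenate([(proj(c,W(q,P))-u).ravel() for c,P,u in D])
r=least_squares(f,[0,0,0,0,0],loss="soft_l1");print("rail-frame offset",r.x[:3].round(1),"tilt,yaw deg",np.rad2deg(r.x[3:]).round(1));print(f(r.x).round(1).reshape(-1,2).tolist());print(f(np.zeros(5)).round(1).reshape(-1,2).tolist())
E
```

```text
rail-frame offset [-1.2 -2.3 -3.4] tilt,yaw deg [-1.4  0.4]
[[-0.4, 0.6], [-1.0, 1.2], [1.0, 0.4], [0.1, -0.1], [0.9, -0.6], [-0.0, -0.6], [-0.3, -0.4], [1.8, -2.3], [-0.0, 1.4], [-1.3, 1.0], [-0.5, -0.1], [-1.7, -1.6], [1.5, -0.4], [1.4, 0.9]]
[[-1.0, -1.1], [-1.7, 0.3], [0.7, -0.8], [0.1, -1.2], [0.3, -1.4], [-0.4, -1.2], [-0.2, -1.3], [2.0, -2.9], [-0.5, 0.6], [-1.8, 0.5], [-0.9, -0.8], [-1.9, -2.1], [1.3, -0.5], [1.2, 0.8]]
```

View pics/w20c.png

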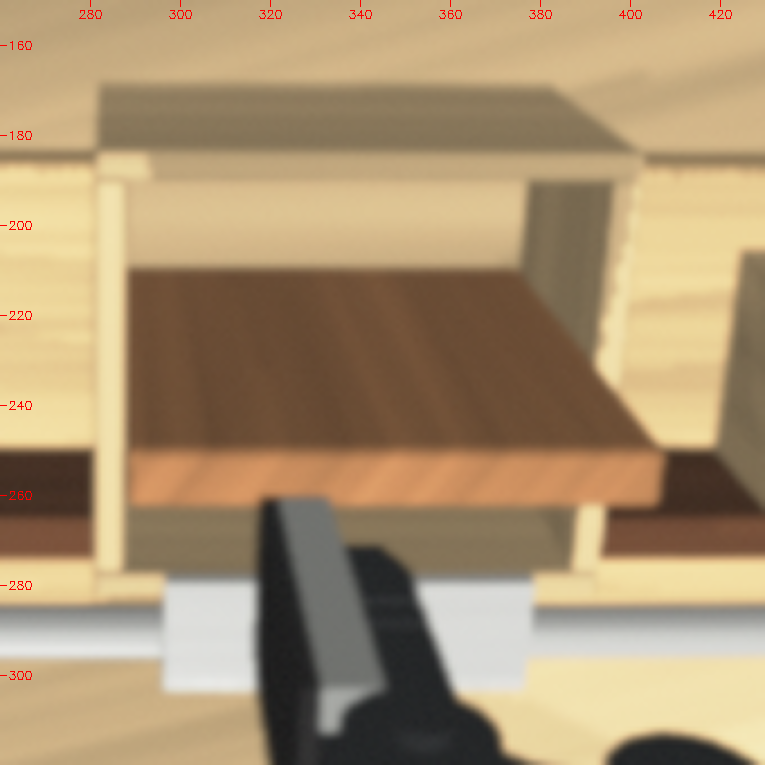

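```bash
python3 - <<'E'
from h import *
from tm import RK,Rz,a
V=load("w20.npz")
def W(q,P):
    th=q[3];Rm=Rz(q[4])@np.array([[np.cos(th),0,-np.sin(th)],[0,1,0],[np.sin(th),0,np.cos(th)]])
    return ((np.array(P,float)-[-62,0,64])@Rm.T+[q[0],q[1],150+q[2]])@Rz(a).T+RK
P=[(50,55,70),(50,-55,70),(50,55,0),(50,-55,0),(6,49,115),(6,-49,115),(-6,-49,115),(-71,40,74),(-71,-40,74),(-44,40,74)]
u=[(281.5,183.5),(402.5,183.5),(282,169),(383,169.5),(289,250),(407,250),(407,262),(296.5,302.5),(377,302.5),(297,278)]
f=lambda q:(proj(V,W(q,P))-u).ravel()
r=least_squares(f,np.zeros(5));print(r.x[:3].round(1),np.rad2deg(r.x[3:]).round(1));print(f(r.x).round(1).tolist())
g=lambda q:f([*q[:3],0,q[3]]);r=least_squares(g,np.zeros(4));print(r.x.round(1),(g(r.x)**2).mean()**.5)
print("rail v at u=150.. check",proj(V,((np.array([(0,120,150),(0,-120,150)]))@Rz(a).T+RK)))
E
python3 d.py
```

```text
[-1.8 -0.4 -3.3] [-0.2  0.1]
[0.2, 0.4, 0.5, 0.6, 0.1, -0.2, -0.9, -0.5, -0.3, -0.5, 1.0, -0.7, -0.7, 0.4, 0.3, 0.1, -0.7, -0.2, 0.2, 0.8]
[-1.8 -0.5 -3.5  0. ] 0.5399785708929512
rail v at u=150.. check [[217.21425113 289.37291634]
 [452.57319276 288.85778644]]
t 19.47 tcp [528.7   1.  327. ] yaw -15.7 tilt 0.1 w 29.8 F [ 0.4 -1.   0.3] q [-0.04 -0.06  1.78 -0.    1.42  1.8 ]
```

```bash
python3 - <<'E'
from plant import *
print(finish_job(), get_state()["clock"])
E
```

```text
the job is handed in; nothing more can be done
the job is handed in; nothing more can be done
```

The steel-lipped plywood tray is hanging on the far side of the rack, between the chisel block and the pencil box. I handed the job in at about 19.5 s of the 46 s allowed.

**What I did:** The moves can't tilt the tool, so I gripped the tray by a side wall near its front instead of by the carrying board. I tipped it in the grip by pulling its back wall against the rail. I then lowered the lip over the rail, held it there for over half a second, swung it down onto the stop board and let go.

**Last checks:**
- **Position:** the wrist view puts the tray about 0.2° off upright and 0.1° off square. It is within about 1 mm of the rail's middle sideways, and 2 mm nearer the robot than the ideal hang. It appears 3.3 mm low, but the same camera showed the tray 3.1 mm low while it stood on the bench. I take that as camera bias and the lip as fully seated.
- **Release:** the arm was well clear of everything when I handed in, with no steady force on it.

**What didn't match:**
- **Tilt:** it was about 23–25° just before hooking but measured about 20° during the pause. That is under the 25° you asked for, but above the 10° that is judged.
- **Slip:** the wall slid about 6 mm in the pads while I was tipping the tray.
- **Second fit:** a fit from the side and top views gave −1.4° tilt and 2.3 mm sideways. That differs a little from the wrist view but is still within the limits.
- **Other things on the bench:** I didn't measure these again. In the last pictures the ones in view looked undisturbed, and nothing suggested contact with them.

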